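# Pack the last two refills into the round tin

## Robot

A 6-joint arm with a two-finger parallel gripper is mounted at the origin on the work surface. World frame = base frame: x ahead of the robot, y to its left, z up, the work surface at z = 0. Lengths are in m, angles in degrees, forces in N, time in s.
With the tool pointing down it reaches from about 0.4 to 0.825 m from the base axis. Payload 7 kg.
Tool frame: the origin (TCP) lies at the very end of the fingers, on their centre line; the grasp point (between the pads) lies r.grip_depth behind it (r.grip_depth is the distance from the TCP to the grasp point, in m); z points along the fingers, y is the direction in which the jaws open and shut (so a half turn about z gives the same grasp; the last joint's range is limited). The gripper opens to 88 mm and grips with 3 to 60 N. Pads are 19 mm wide; open, the fingers measure 130 mm over their backs; the gripper's body (78 mm by 193 mm) begins 47 mm behind the grasp point.
Start: joints at [85.376, 20.546, 0.682, 0, -70.136, -16.507], TCP at [0.243, 0.63, 0.227] pointing down, gripper open.
Joint ranges: [-176.03, 176.03], [-82.01, 121.73], [-58.28, 71.71], [-173.87, 95.51], [-174.79, -0.11], [-173.66, 173.66]. Speed limits (degrees/s): [136.94, 136.94, 172.46, 180, 180, 180].

## Interface

Orientations are given as [roll, pitch, yaw] about the fixed x, y, z axes, in that order (R = Rz(yaw) Ry(pitch) Rx(roll)).
In Python, from plant import r gives the robot as it stands. The module is installed in compiled form; this text tells all that it offers.
- The arm moves only by the tool step_arm, never from a script. Its argument "increments" is a list of rows, each a list of 3 entries, a list of its own where there are three numbers: the shift along the tool's x, y, z in m, then the turn, a rotation vector about the tool's x, y, z in rad, then the closure, from 0 (fully open) to 1 (shut). In form: [[[x, y, z], [wx, wy, wz], grip], ...]. A call has 1 to 10 rows; each row is the pose to reach, as a shift and turn from the pose commanded when the call began, along the tool's axes at that moment; what a row does not reach only later rows make up. A row lasts 1/10 s, in which the tool goes at most 50 mm and 8.59 degrees, less where a joint would pass 70% of its speed; a pose out of reach is approached as far as the arm can. A call with a gripper value outside its range is refused whole. The fingers move at their own pace and stop on an object; "force" is the grip in N (left out, the last holds). Time passes only in rows, so rows that repeat a pose let the fingers close. It gives the time, the measured TCP pose, the force and the opening at its end, in the units of the state.
- r.get_state(): the state, without advancing time (a new reading comes with each control period).
- r.capture(name): name is "side" or "top"; returns a dict with "color" (384x512x3 uint8, red, green, blue), "intrinsics" (3x3 intrinsics, pixels), "rvec" (rotation vector, rad) and "tvec" (3), from world to camera coordinates, as OpenCV has them. Camera axes: x right, y down, z forward; pixel columns grow to the right and rows downward; lengths in m; the calibration is good to about 2 mm. A picture is of the moment at which its call begins. There is no depth.
- r.close_job(): hands the job in, once; it reports no verdict.
The state is a dict: "time_s": time; "joints": joint angles; "qd": joint speeds; "joint_torque": joint torques, N m; "tcp_pos": TCP position; "eef_rot": TCP orientation; "contact_force": force on the tool from outside, world axes, zero at the start; "moment": the same for the moment, N m; "gripper_width": finger opening in m.
Only numpy, scipy, OpenCV 4.12 (cv2) and the standard library are available. Lean on these libraries where they do the work, as an engineer would, in place of code of your own. Each camera call takes 0.05 s, during which the arm holds its last target.

## Task

Take the two spare refill bottles out of the bottom tier of the white caddy and stand them in the round tin with the other five, packed as seven round things fit: one in the middle and six around it against the wall. The five in the tin have drifted apart and leave too narrow a gap, so ease them aside with the bottle itself, rocking it a little from side to side as you let it down, gently and without dropping or forcing it, until each stands upright on the tin's floor; then let go. Leave the soap dish, the hairbrush and the shaving mug where they are.

Things in the scene. Friction and masses are not known exactly. Their poses are not given: they have to be found in the camera images.
- refill_a_center (a point): One of the two loose refill bottles that stand at the start in the bottom tier of the caddy, side by side. Round, 112 mm high, about 150 g: white body 56 mm across, foot rounded at 10 mm radius, shoulder rounded in from 59 to 73 mm up; grey cap 28 mm across from 76 to 112 mm up. Point: on the axis, half-way up (56 mm above the underside); z up the axis.
- refill_b_center (a point): The other loose refill bottle in the bottom tier of the caddy. Same as refill_a. Round, 112 mm high, about 150 g: white body 56 mm across, foot rounded at 10 mm radius, shoulder rounded in from 59 to 73 mm up; grey cap 28 mm across from 76 to 112 mm up. Point: on the axis, half-way up (56 mm above the underside); z up the axis.
- refill_c_center (a point): One of the five refill bottles that already stand in the tin, near its wall, unevenly spaced; loose, the same in shape and size as refill_a. Point: on its axis, half-way up (56 mm above its underside).
- refill_d_center (a point): One of the five refill bottles that already stand in the tin, near its wall, unevenly spaced; loose, the same in shape and size as refill_a. Point: on its axis, half-way up (56 mm above its underside).
- refill_e_center (a point): One of the five refill bottles that already stand in the tin, near its wall, unevenly spaced; loose, the same in shape and size as refill_a. Point: on its axis, half-way up (56 mm above its underside).
- refill_f_center (a point): One of the five refill bottles that already stand in the tin, near its wall, unevenly spaced; loose, the same in shape and size as refill_a. Point: on its axis, half-way up (56 mm above its underside).
- refill_g_center (a point): One of the five refill bottles that already stand in the tin, near its wall, unevenly spaced; loose, the same in shape and size as refill_a. Point: on its axis, half-way up (56 mm above its underside).
- tin: Open round steel tin, loose (450 g); it and the bottles are smooth (friction about 0.4): inner diameter 176 mm, outside 187 mm at the rolled rim, 70 mm high, floor 3 mm thick. Seven bottles fit with 8 mm to spare across. A bottle standing in it has its body's top 76 mm and its cap's top 115 mm above the ledge. Origin: centre of its underside; z up; its yaw means nothing.
- caddy: White plastic caddy of three open trays, each set back from the one below; fixed. Origin: on the ledge under the middle of the bottom tray; x to its back (open front at -x), y along its 250 mm width, z up. Bottom tray: x -90 to +90 mm, floor top 7 mm, front lip 30 mm, side walls 44 mm above the ledge. The bottles stand at about x = -44 mm, y = +-47 mm.
- caddy_edge (a point): Middle of the lower front edge of the caddy's middle tray: 150 mm above the ledge, about 22 mm behind the bottles' axes; axes as the caddy's. Its front lip rises 38 mm above this point along the whole width and stops a gripper that comes straight down over a bottle: reach in from the front with the tool leaning 22 to 40 degrees.
- soap_dish: White ceramic soap dish in the form of a scallop shell, 124 x 112 mm, 30 mm high; loose, bystander. Origin: centre of its underside.
- hairbrush: Purple plastic hairbrush on its back, 240 mm long along its x, 62 mm wide, 31 mm high with bristles; loose, bystander. Origin: on the ledge near the middle of its length.
- shaving_mug: Stainless steel shaving mug, 80 mm in diameter, 85 mm high, handle to its own +y; loose, bystander. Origin: centre of its underside.
There are look-alikes about, which are no part of the job. Leave any purple or red look-alike of the part that bears refill_g_center alone. What is shaped like the part that bears refill_a_center but blue is not meant.

How it is judged (in metres and radians):
On the way:
1. one of the two bottles from the caddy stands upright on the tin's floor (((horizontal distance between refill_a_center and tin below 0.066 m and z of refill_a_center in the frame of tin between 0.054 and 0.063 m and angle between refill_a_center's own z axis and vertical below 0.1 rad) or (horizontal distance between refill_b_center and tin below 0.066 m and z of refill_b_center in the frame of tin between 0.054 and 0.063 m and angle between refill_b_center's own z axis and vertical below 0.1 rad))), for 0.2 s.
At the end, for the whole second after the job is handed in: All seven bottles stand in the tin, upright within 6 degrees and on its floor (centres at most 4 mm higher than a bottle that stands there, axes within 66 mm of the tin's axis), one of them in the middle (within 15 mm of the tin's axis), all at rest; the tin stands level on the ledge (horizontal distance between each of refill_a_center, refill_b_center, refill_c_center, refill_d_center, refill_e_center, refill_f_center, refill_g_center and tin below 0.066 m and z of refill_a_center in the frame of tin between 0.054 and 0.063 m and angle between each of refill_a_center, refill_b_center, refill_c_center, refill_d_center, refill_e_center, refill_f_center, refill_g_center's own z axis and vertical below 0.1 rad and z of refill_b_center in the frame of tin between 0.054 and 0.063 m and z of refill_c_center in the frame of tin between 0.054 and 0.063 m and z of refill_d_center in the frame of tin between 0.054 and 0.063 m and z of refill_e_center in the frame of tin between 0.054 and 0.063 m and z of refill_f_center in the frame of tin between 0.054 and 0.063 m and z of refill_g_center in the frame of tin between 0.054 and 0.063 m and linear speed of each of refill_a, refill_b, refill_c, refill_d, refill_e, refill_f, refill_g below 0.02 m/s and horizontal distance between any of refill_a_center, refill_b_center, refill_c_center, refill_d_center, refill_e_center, refill_f_center, refill_g_center and tin below 0.015 m and angle between tin's own z axis and vertical below 0.05 rad and height (world z) of tin below 0.006 m); the robot touches nothing.
It fails at once if a bottle from the caddy is forced: it presses on the tin or on another bottle with more than 50 N (contact force between any of refill_a, refill_b and tin above 50 N or contact force between refill_a and refill_b above 50 N or contact force between any of refill_a, refill_b and refill_c above 50 N or contact force between any of refill_a, refill_b and refill_d above 50 N or contact force between any of refill_a, refill_b and refill_e above 50 N or contact force between any of refill_a, refill_b and refill_f above 50 N or contact force between any of refill_a, refill_b and refill_g above 50 N).
It fails at once if a bottle from the caddy is dropped into the tin: it moves faster than 0.5 m/s between the walls ((horizontal distance between refill_a_center and tin below 0.075 m and z of refill_a_center in the frame of tin below 0.115 m and linear speed of refill_a above 0.5 m/s) or (horizontal distance between refill_b_center and tin below 0.075 m and z of refill_b_center in the frame of tin below 0.115 m and linear speed of refill_b above 0.5 m/s)).
It fails at once if the soap dish, the hairbrush or the shaving mug is moved by more than 20 mm (distance of any of soap_dish, hairbrush, shaving_mug from where it was at the start of the episode above 0.02 m).
It also fails if it takes over 72 s, if anything falls off the work surface, if the arm or the gripper's body presses on something with over 40 N, if the wrist force passes 120 N, or if a joint passes its speed limit or range.

## Working session

There is one attempt and no reset: what is moved stays moved. The work goes in short steps, Python scripts to look and compute and a tool call to move; the robot and the scene stay as the last step left them, time stands still between calls to the robot, and variables do not carry over. Pictures are saved under pics/ and viewed, and the job is handed in when it is done.

Besides the shell and the picture viewer there is one more tool, called after "Call:" as name(argument=value, ...) on one line, values as JSON. step_arm: Moves the arm, as the interface text tells. Its arguments: {"type":"object","properties":{"increments":{"type":"array","items":{"type":"array"}},"force":{"type":"number"}},"required":["increments"]}

```bash
mkdir -p pics; ls
python3 - <<'E'
from plant import r
import cv2
print(r.get_state(), r.grip_depth)
for n in("side","top"):
    c=r.capture(n); cv2.imwrite(f"pics/{n}0.png",cv2.resize(c["color"][:,:,::-1],(800,600),interpolation=cv2.INTER_CUBIC))
    print(n,c["intrinsics"],c["rvec"],c["tvec"])
E
```

```text
pics
{'time_s': 0.0, 'joints': array([ 8.53754696e+01,  2.05910220e+01,  6.34008065e-01, -1.99290291e-02,
       -7.01328556e+01, -1.65062958e+01]), 'qd': array([ 0.03865921, -0.08727557,  0.00092559, -0.04994277, -0.00800579,
       -0.04134313]), 'joint_torque': array([-1.05288764e-03, -5.82715452e+01,  2.93061000e+01,  6.99717566e+00,
        6.90771107e-03, -1.56751439e-04]), 'tcp_pos': array([0.24319489, 0.62916483, 0.2256297 ]), 'eef_rot': array([ 1.79908511e+02, -7.57382268e-03, -2.11376076e+01]), 'contact_force': array([0.02948291, 0.48674129, 0.65253702]), 'moment': array([-0.01248107, -0.04189528,  0.01814904]), 'gripper_width': 0.08777803466268118} 0.0188
side [[442.29851445   0.         256.9247803 ]
 [  0.         442.29851445 193.72835477]
 [  0.           0.           1.        ]] [ 2.08658347 -0.68726902  0.37930044] [-0.42627032  0.30810667  0.77980998]
top [[449.90145651   0.         249.97696473]
 [  0.         449.90145651 191.80712778]
 [  0.           0.           1.        ]] [ 2.13140311 -2.19492406  0.07918283] [0.09294976 0.57047631 1.47928131]
```

View pics/side0.png

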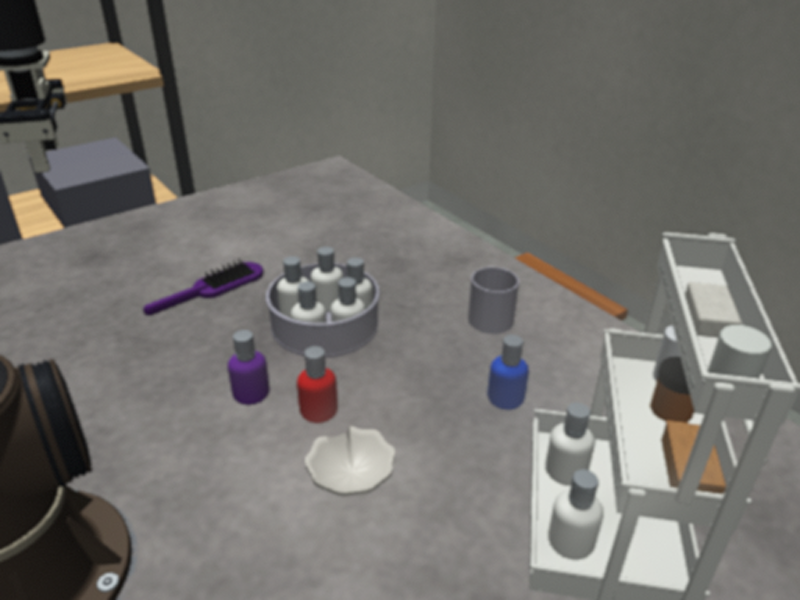

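View pics/top0.png

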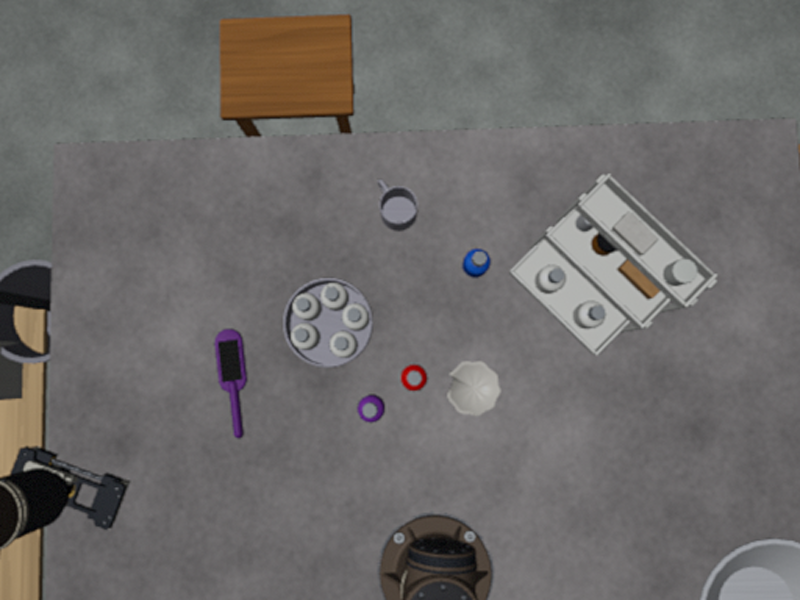

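The side view shows the tin at about (323,308) with five bottles, the caddy at the right with two white bottles, and purple, red and blue look-alikes. The top view shows the tin at (328,322) and the caddy bottles at about (550,277) and (592,313). I'll crop closer.

```bash
cat > h.py <<'E'
import numpy as np, cv2
from scipy.spatial.transform import Rotation as R
from plant import r
def cam(n):
    return r.capture(n)
def ray(c,u,v):
    M=cv2.Rodrigues(np.array(c["rvec"]))[0]; t=np.array(c["tvec"])
    d=M.T@np.linalg.inv(c["intrinsics"])@np.array([u,v,1.]); return -M.T@t,d
def atz(c,u,v,z):
    o,d=ray(c,u,v); return o+d*(z-o[2])/d[2]
def proj(c,p):
    return cv2.projectPoints(np.array(p,float).reshape(-1,3),np.array(c["rvec"]),np.array(c["tvec"]),c["intrinsics"],None)[0].reshape(-1,2)
def crop(c,u0,v0,w,h,k,name):
    im=c["color"][v0:v0+h,u0:u0+w,::-1]
    cv2.imwrite("pics/"+name,cv2.resize(im,(w*k,h*k),interpolation=cv2.INTER_CUBIC))
E
python3 - <<'E'
from h import *
c=cam("top"); crop(c,170,165,80,80,7,"t_tin.png"); crop(c,320,105,145,125,5,"t_cad.png")
c=cam("side"); crop(c,155,145,110,90,7,"s_tin.png"); crop(c,330,200,145,180,3,"s_cad.png")
E
```

```text
(no output)
```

View pics/t_tin.png

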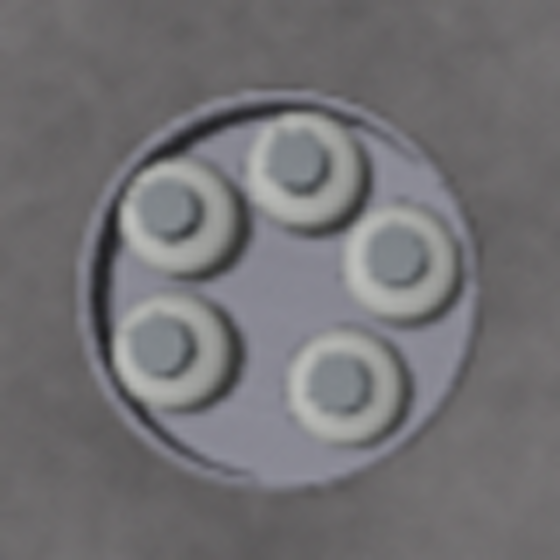

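View pics/t_cad.png

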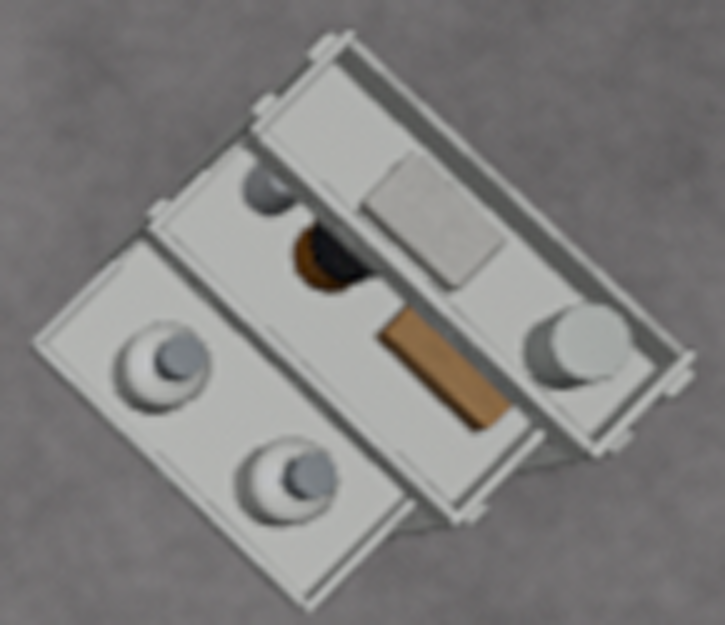

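View pics/s_cad.png

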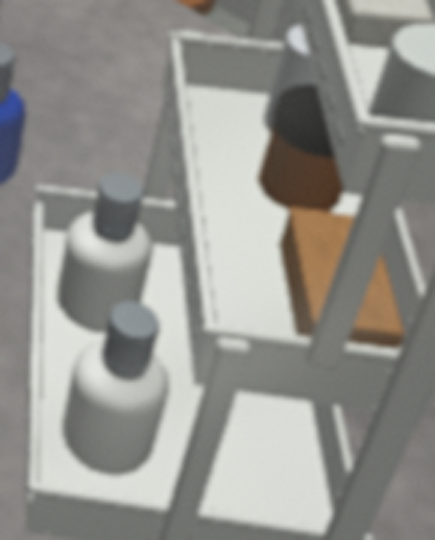

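View pics/s_tin.png

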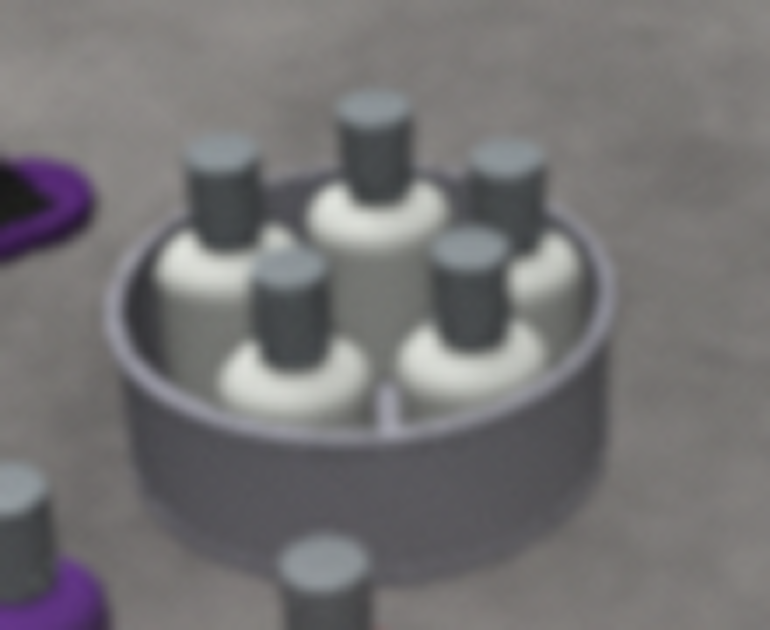

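The tin rim is centred at crop (277,290). The five cap tops are at (302,160), (172,207), (163,345), (400,257) and (340,384). The caddy caps are at (183,355) and (312,475), and the tray's front corners at (35,342) and (308,608).

Run:
```python
from h import *
np.set_printoptions(precision=4,suppress=True)
c=cam("top"); s=cam("side")
print("campos",ray(c,0,0)[0],ray(s,0,0)[0])
f=lambda u,v,k,o:((u+.5)/k-.5+o[0],(v+.5)/k-.5+o[1])
T=lambda u,v,z:atz(c,*f(u,v,7,(170,165)),z)
t=T(277.5,290,.07);print("tin",t, np.linalg.norm(T(77,290,.07)-T(478,290,.07)))
for p in [(302,160),(172,207),(163,345),(400,257),(340,384)]:
    q=T(*p,.115); d=(q-t)[:2]; print(q,np.linalg.norm(d),np.degrees(np.arctan2(d[1],d[0])))
C=lambda u,v,z:atz(c,*f(u,v,5,(320,105)),z)
a=C(183,355,.119);b=C(312,475,.119);print("caddy",a,b,np.linalg.norm(a-b),np.degrees(np.arctan2(*(a-b)[[1,0]])))
print(C(35,342,.03),C(308,608,.03))
print("side", [ (x[0]*1,x[1]) for x in proj(s,[a,b,t])])
S=lambda u,v,z:atz(s,*f(u,v,3,(330,200)),z)
print("side caps",S(120,188,.119),S(135,320,.119))
S=lambda u,v,z:atz(s,*f(u,v,7,(155,145)),z)
print("side tincaps",[S(*p,.115) for p in [(374,105),(222,153),(291,268),(508,157),(471,247)]])
```

```text
campos [0.4312 0.047  1.5278] [ 0.0526 -0.6256  0.7005]
tin [0.5267 0.2092 0.07  ] 0.18672675887813497
[0.5822 0.1919 0.115 ] 0.058172852857072785 -17.265934207709105
[0.5627 0.2512 0.115 ] 0.055318938873213944 49.382426560499056
[0.5005 0.2563 0.115 ] 0.053882967949799396 119.0792566787162
[0.5369 0.1486 0.115 ] 0.06143362149498009 -80.35585560545152
[0.4806 0.1769 0.115 ] 0.05620864374431388 -144.96322089951084
caddy [ 0.6053 -0.2605  0.119 ] [ 0.5274 -0.3368  0.119 ] 0.10901956946726475 44.39807065903461
[ 0.6281 -0.1819  0.03  ] [ 0.4456 -0.3535  0.03  ]
side [(np.float64(369.9342918156712), np.float64(261.48891987841193)), (np.float64(373.53576541120106), np.float64(305.02216959806884)), (np.float64(206.75609334441017), np.float64(186.09472433965325))]
side caps [ 0.6031 -0.2618  0.119 ] [ 0.5267 -0.3399  0.119 ]
side tincaps [array([0.5618, 0.2559, 0.115 ]), array([0.4983, 0.2583, 0.115 ]), array([0.4795, 0.1767, 0.115 ]), array([0.5817, 0.1951, 0.115 ]), array([0.5373, 0.1518, 0.115 ])]
```

```bash
cat >> h.py <<'E'
np.set_printoptions(precision=4,suppress=True)
def Rt(lean,az):
    c,s=np.cos(np.radians(lean)),np.sin(np.radians(lean))
    return R.from_euler('z',az,degrees=True)*R.from_matrix([[c,0,s],[0,-1,0],[s,0,-c]])
def cur():
    st=r.get_state(); q=R.from_euler('xyz',st["eef_rot"],degrees=True); return st,np.array(st["tcp_pos"]),q
def inc(g,lean,az):
    "g grasp point world -> increments from the measured pose"
    st,p,q=cur(); T=Rt(lean,az); t=np.array(g)+T.apply([0,0,r.grip_depth])
    return q.inv().apply(t-p),(q.inv()*T).as_rotvec()
def grasp():
    st,p,q=cur(); z=q.apply([0,0,1]); 
    return dict(t=st["time_s"],g=p-z*r.grip_depth,lean=np.degrees(np.arccos(-z[2])),az=np.degrees(np.arctan2(z[1],z[0])),F=st["contact_force"],w=st["gripper_width"],j=st["joints"],jaw=q.apply([0,1,0]))
E
python3 - <<'E'
from h import *
g=np.array([.6042,-.2612,.105]); T=Rt(26,-46.8)
print(inc(g-T.apply([0,0,.14]),26,-46.8)); print(T.apply([0,0,1]))
E
```

```text
(array([0.6099, 0.6776, 0.0127]), array([-0.1011,  0.4459,  0.4403]))
[ 0.3001 -0.3196 -0.8988]
```

Call:
step_arm(increments=[[[0.045,0.05,0.0],[0,0,0],0],[[0.09,0.1,0.0],[0,0,0],0],[[0.14,0.15,0.0],[0,0,0.1],0],[[0.19,0.2,0.0],[-0.02,0.1,0.2],0],[[0.24,0.25,0.0],[-0.05,0.2,0.3],0],[[0.29,0.3,0.0],[-0.1,0.3,0.44],0],[[0.34,0.35,0.0],[-0.1,0.446,0.44],0],[[0.38,0.4,0.0],[-0.1,0.446,0.44],0],[[0.42,0.45,0.0],[-0.1,0.446,0.44],0],[[0.46,0.5,0.0],[-0.1,0.446,0.44],0]])

```text
time_s: 1.3
tcp_pos: [0.4317, 0.1651, 0.2265]
eef_rot: [-179.9, -26.0, -46.7]
contact_force: [1.6, -0.8, 1.0]
gripper_width: 0.088
```

Run:
```python
from h import *
print(grasp())
g=np.array([.6042,-.2612,.105]); T=Rt(26,-46.8)
print(inc(g-T.apply([0,0,.14]),26,-46.8));
```

```text
{'t': 1.3, 'g': array([0.426 , 0.1711, 0.2434]), 'lean': np.float64(25.983666618639838), 'az': np.float64(-46.51150549628687), 'F': array([ 1.6067, -0.7545,  1.0219]), 'w': 0.08804355830517888, 'j': array([ 65.4714,  -1.7492, -42.1647,  27.1933, -62.7464, -37.5983]), 'jaw': array([-0.7274, -0.6862, -0.0013])}
(array([0.332 , 0.167 , 0.1755]), array([-0.0022,  0.0003,  0.0015]))
```

Call:
step_arm(increments=[[[0.035,0.02,0.02],[0,0,0],0],[[0.075,0.04,0.035],[0,0,0],0],[[0.115,0.06,0.055],[0,0,0],0],[[0.155,0.08,0.075],[0,0,0],0],[[0.195,0.1,0.095],[0,0,0],0],[[0.235,0.12,0.115],[0,0,0],0],[[0.275,0.14,0.135],[0,0,0],0],[[0.31,0.155,0.16],[0,0,0],0],[[0.332,0.167,0.1755],[0,0,0],0],[[0.332,0.167,0.1755],[0,0,0],0]])

```text
time_s: 2.3
tcp_pos: [0.5668, -0.2245, 0.2129]
eef_rot: [-180.0, -25.9, -47.0]
contact_force: [-0.8, 0.2, -1.0]
gripper_width: 0.0878
```

Run:
```python
from h import *
print(grasp())
g=np.array([.6042,-.2612,.105]); T=Rt(26,-46.8)
print(inc(g,26,-46.8)); 
c=cam("side"); cv2.imwrite("pics/s1.png",cv2.resize(c["color"][:,:,::-1],(800,600)))
c=cam("top"); crop(c,320,105,145,125,5,"t1.png")
```

```text
{'t': 2.3, 'g': array([ 0.5612, -0.2184,  0.2298]), 'lean': np.float64(25.91035474540412), 'az': np.float64(-46.9783588377754), 'F': array([-0.7568,  0.1876, -0.9612]), 'w': 0.08779056599777793, 'j': array([  6.0431,   2.9195, -42.4401,  38.1117, -34.4426,   6.993 ]), 'jaw': array([-0.7315, -0.6818, -0.0003])}
(array([ 0.    , -0.0023,  0.1387]), array([ 0.0014,  0.0016, -0.0035]))
```

View pics/s1.png

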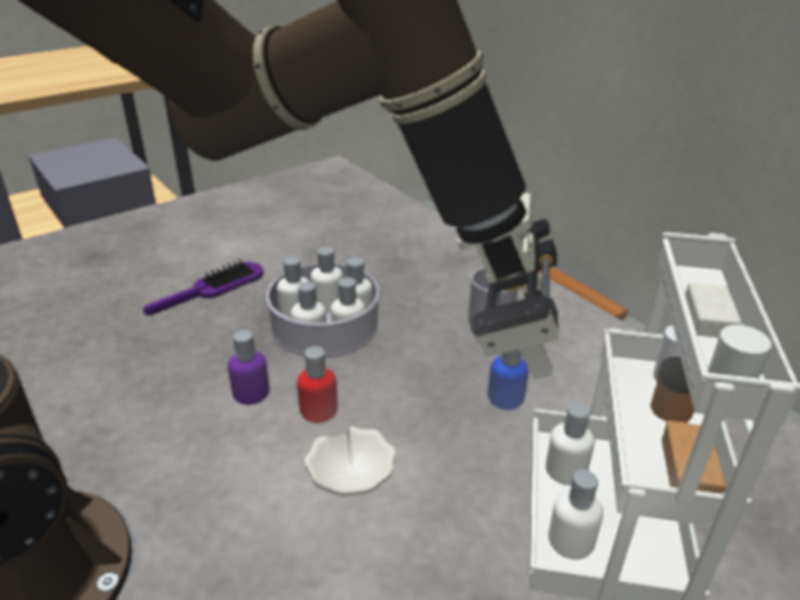

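Run:
```python
from h import *
st,p,q=cur()
for n in("side","top"):
    print(n,proj(cam(n),[p,p+q.apply([0,.05,0]),p-q.apply([0,.05,0])])*800/512, q.apply([0,1,0]))
```

```text
side [[542.8879 343.0848]
 [542.5287 370.6393]
 [543.2122 318.2048]] [-0.73   -0.6835 -0.0009]
top [[547.8147 288.9685]
 [567.1584 307.8512]
 [528.5897 270.2017]] [-0.73   -0.6835 -0.0009]
```

View pics/t1.png

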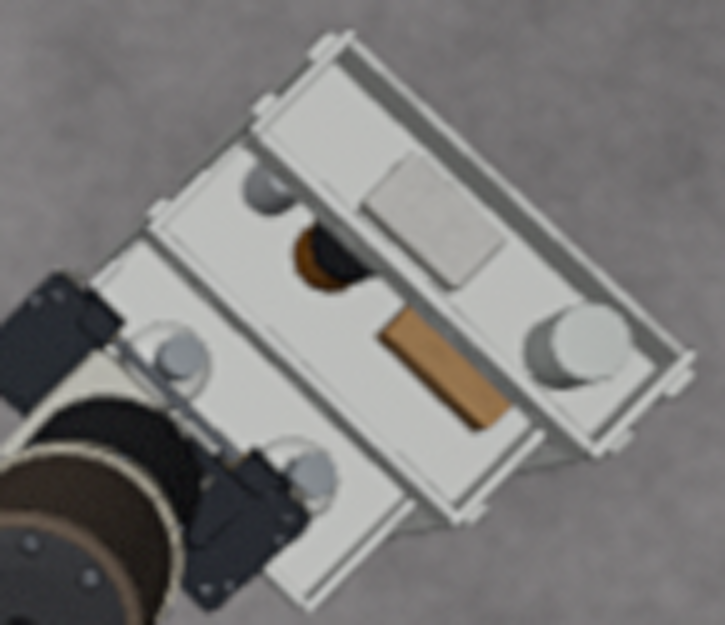

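The gripper is aligned with the caddy, in front of bottle a. Next I go in along the tool axis.

Call:
step_arm(increments=[[[0,-0.001,0.03],[0,0,0],0],[[0,-0.002,0.06],[0,0,0],0],[[0,-0.002,0.085],[0,0,0],0],[[0,-0.002,0.105],[0,0,0],0],[[0,-0.002,0.12],[0,0,0],0],[[0,-0.002,0.13],[0,0,0],0],[[0,-0.002,0.138],[0,0,0],0],[[0,-0.002,0.139],[0,0,0],0]])

```text
time_s: 3.3
tcp_pos: [0.6103, -0.2634, 0.0885]
eef_rot: [-179.9, -26.0, -46.7]
contact_force: [-0.9, -1.0, 1.0]
gripper_width: 0.0877
```

Run:
```python
from h import *
print(grasp())
c=cam("side"); crop(c,300,180,180,180,3,"s2.png")
```

```text
{'t': 3.3, 'g': array([ 0.6046, -0.2574,  0.1054]), 'lean': np.float64(25.950889940841037), 'az': np.float64(-46.58179863946155), 'F': array([-0.8733, -0.9901,  0.9919]), 'w': 0.08768893458030654, 'j': array([-15.0741,  15.2403, -51.5832,  87.2697, -13.2356, -26.1687]), 'jaw': array([-0.7276, -0.6861, -0.0008])}
```

View pics/s2.png

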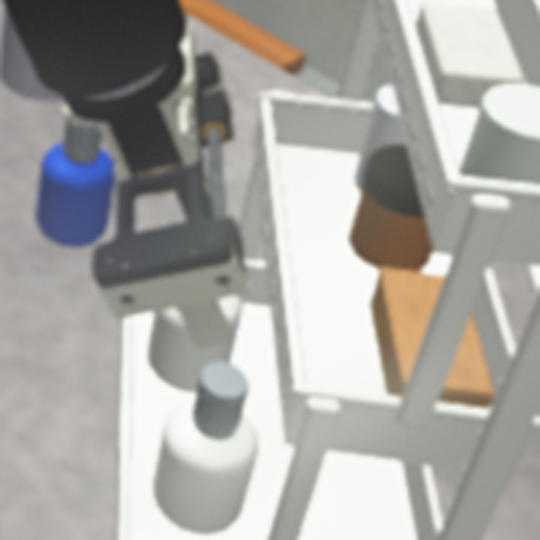

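Run:
```python
from h import *
print(grasp());print(inc([.6042,-.2612,.105],26,-46.8))
```

```text
{'t': 3.35, 'g': array([ 0.6047, -0.2577,  0.1059]), 'lean': np.float64(25.976764740916128), 'az': np.float64(-46.58465388698281), 'F': array([ 0.3845, -0.5197, -0.2465]), 'w': 0.08761255464206782, 'j': array([-15.04  ,  15.2104, -51.5625,  87.1257, -13.2639, -26.0833]), 'jaw': array([-0.7279, -0.6856, -0.0011])}
(array([0.0016, 0.0028, 0.0018]), array([-0.0016,  0.0004,  0.0009]))
```

Call:
step_arm(increments=[[[0.0015,0.003,0.0015],[0,0,0],0],[[0.0015,0.003,0.0015],[0,0,0],0.3],[[0.0015,0.003,0.0015],[0,0,0],0.6],[[0.0015,0.003,0.0015],[0,0,0],0.9],[[0.0015,0.003,0.0015],[0,0,0],1],[[0.0015,0.003,0.0015],[0,0,0],1],[[0.0015,0.003,0.0015],[0,0,0],1],[[0.0015,0.003,0.0015],[0,0,0],1]], force=30)

```text
time_s: 4.15
tcp_pos: [0.6095, -0.2676, 0.0883]
eef_rot: [-179.9, -26.0, -46.8]
contact_force: [-0.1, 0.1, 0.9]
gripper_width: 0.0375
```

Run:
```python
from h import *
d=grasp();print(d)
T=Rt(26,-46.8); g=d["g"]
print(inc(g+[0,0,.03],d["lean"],d["az"])[0], inc(g+[0,0,.03]-T.apply([0,0,.1]),d["lean"],d["az"])[0])
```

```text
{'t': 4.15, 'g': array([ 0.6039, -0.2617,  0.1052]), 'lean': np.float64(25.972998723916874), 'az': np.float64(-46.59746603768879), 'F': array([-0.0664,  0.1211,  0.8613]), 'w': 0.037488471621365614, 'j': array([-15.8769,  15.2935, -51.5642,  88.1754, -12.9347, -26.4252]), 'jaw': array([-0.7285, -0.685 , -0.0014])}
[ 0.0131 -0.     -0.027 ] [ 0.0131 -0.0002 -0.127 ]
```

Still closing at 37 mm, so I wait before lifting.

Call:
step_arm(increments=[[[0,0,0],[0,0,0],1],[[0,0,0],[0,0,0],1],[[0,0,0],[0,0,0],1],[[0,0,0],[0,0,0],1]])

```text
time_s: 4.55
tcp_pos: [0.6094, -0.2676, 0.0882]
eef_rot: [-179.9, -26.0, -46.8]
contact_force: [0.2, 0.0, -0.4]
gripper_width: 0.0276
```

Call:
step_arm(increments=[[[0.004,0,-0.009],[0,0,0],1],[[0.009,0,-0.018],[0,0,0],1],[[0.013,0,-0.027],[0,0,0],1],[[0.014,0,-0.045],[0,0,0],1],[[0.014,0,-0.07],[0,0,0],1],[[0.013,0,-0.095],[0,0,0],1],[[0.013,0,-0.12],[0,0,0],1],[[0.013,0,-0.145],[0,0,0],1],[[0.013,0,-0.155],[0,0,0],1],[[0.013,0,-0.155],[0,0,0],1]])

```text
time_s: 5.55
tcp_pos: [0.5714, -0.2263, 0.2346]
eef_rot: [-179.8, -26.1, -46.8]
contact_force: [-0.2, -0.9, -1.7]
gripper_width: 0.0275
```

Run:
```python
from h import *
print(grasp())
c=cam("side"); cv2.imwrite("pics/s3.png",cv2.resize(c["color"][:,:,::-1],(800,600)))
c=cam("top"); cv2.imwrite("pics/t3.png",cv2.resize(c["color"][:,:,::-1],(800,600)))
```

```text
{'t': 5.55, 'g': array([ 0.5657, -0.2203,  0.2515]), 'lean': np.float64(26.066177180467818), 'az': np.float64(-46.29903397984732), 'F': array([-0.2387, -0.9109, -1.7238]), 'w': 0.027520906669772468, 'j': array([  6.4062,   2.106 , -39.615 ,  35.3228, -37.1993,  10.3803]), 'jaw': array([-0.728 , -0.6855, -0.0036])}
```

View pics/s3.png

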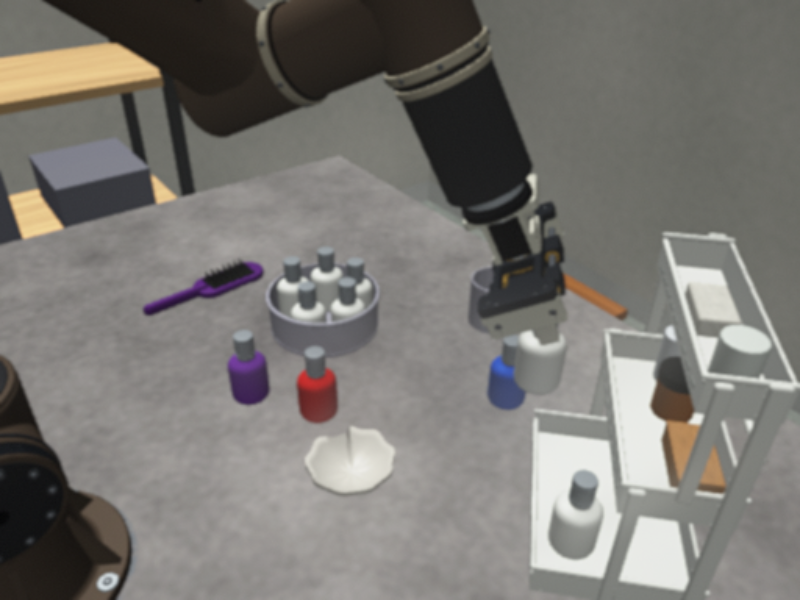

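```bash
cat >> h.py <<'E'
def path(g,lean,az,n,grip=1,fr=1.0):
    d=grasp(); st,p,q=cur(); g=np.array(g)
    da=(az-d["az"]+180)%360-180; rows=[]
    for k in range(1,n+1):
        f=k/n*fr; T=Rt(d["lean"]+(lean-d["lean"])*f,d["az"]+da*f)
        t=d["g"]+(g-d["g"])*f+T.apply([0,0,r.grip_depth])
        rows.append([[round(float(x),4) for x in q.inv().apply(t-p)],[round(float(x),3) for x in (q.inv()*T).as_rotvec()],grip])
    print(rows)
E
python3 - <<'E'
from h import *
path([.527,.209,.255],26,76,10,1,.5)
E
```

```text
[[[-0.0152, -0.0142, -0.0077], [0.047, 0.0, -0.098], 1], [[-0.0304, -0.0284, -0.0154], [0.094, 0.0, -0.194], 1], [[-0.0458, -0.0426, -0.0232], [0.14, 0.0, -0.291], 1], [[-0.0612, -0.0568, -0.031], [0.187, 0.0, -0.387], 1], [[-0.0767, -0.0709, -0.0388], [0.234, 0.0, -0.483], 1], [[-0.0923, -0.085, -0.0467], [0.281, 0.0, -0.579], 1], [[-0.1079, -0.099, -0.0546], [0.328, 0.0, -0.676], 1], [[-0.1236, -0.113, -0.0626], [0.375, 0.0, -0.772], 1], [[-0.1394, -0.1269, -0.0706], [0.422, 0.0, -0.868], 1], [[-0.1552, -0.1407, -0.0786], [0.469, 0.0, -0.965], 1]]
```

Call:
step_arm(increments=[[[-0.015,-0.014,-0.008],[0.047,0.0,-0.098],1],[[-0.03,-0.028,-0.015],[0.094,0.0,-0.194],1],[[-0.046,-0.043,-0.023],[0.14,0.0,-0.291],1],[[-0.061,-0.057,-0.031],[0.187,0.0,-0.387],1],[[-0.077,-0.071,-0.039],[0.234,0.0,-0.483],1],[[-0.092,-0.085,-0.047],[0.281,0.0,-0.579],1],[[-0.108,-0.099,-0.055],[0.328,0.0,-0.676],1],[[-0.124,-0.113,-0.063],[0.375,0.0,-0.772],1],[[-0.139,-0.127,-0.071],[0.422,0.0,-0.868],1],[[-0.155,-0.141,-0.079],[0.469,0.0,-0.965],1]], force=45)

```text
time_s: 6.65
tcp_pos: [0.5537, -0.0036, 0.2348]
eef_rot: [180.0, -25.9, 14.9]
contact_force: [0.2, -1.5, -1.0]
gripper_width: 0.0271
```

Run:
```python
from h import *
print(grasp())
path([.527,.209,.255],26,76,10,1,1)
```

```text
{'t': 6.65, 'g': array([ 0.5457, -0.0057,  0.2517]), 'lean': np.float64(25.854937121240905), 'az': np.float64(14.79506820919039), 'F': array([ 0.2236, -1.5254, -1.0008]), 'w': 0.027092054904158922, 'j': array([ 22.1174,  -5.6393, -36.6886,   5.7927, -33.4141,  78.6624]), 'jaw': array([ 0.2569, -0.9664,  0.0008])}
[[[0.0034, -0.0221, 0.0013], [0.047, 0.0, -0.094], 1], [[0.0068, -0.0442, 0.0025], [0.093, 0.001, -0.191], 1], [[0.0101, -0.0663, 0.0037], [0.14, 0.001, -0.287], 1], [[0.0133, -0.0883, 0.0049], [0.187, 0.001, -0.383], 1], [[0.0164, -0.1104, 0.006], [0.233, 0.001, -0.479], 1], [[0.0195, -0.1323, 0.0071], [0.28, 0.002, -0.575], 1], [[0.0225, -0.1542, 0.0082], [0.327, 0.002, -0.671], 1], [[0.0254, -0.1761, 0.0092], [0.373, 0.002, -0.767], 1], [[0.0282, -0.1979, 0.0102], [0.42, 0.002, -0.863], 1], [[0.0311, -0.2196, 0.0112], [0.467, 0.003, -0.959], 1]]
```

Call:
step_arm(increments=[[[0.003,-0.022,0.001],[0.047,0.0,-0.094],1],[[0.007,-0.044,0.0025],[0.093,0.0,-0.191],1],[[0.01,-0.066,0.004],[0.14,0.0,-0.287],1],[[0.013,-0.088,0.005],[0.187,0.0,-0.383],1],[[0.016,-0.11,0.006],[0.233,0.0,-0.479],1],[[0.02,-0.132,0.007],[0.28,0.0,-0.575],1],[[0.023,-0.154,0.008],[0.327,0.002,-0.671],1],[[0.025,-0.176,0.009],[0.373,0.002,-0.767],1],[[0.028,-0.198,0.01],[0.42,0.002,-0.863],1],[[0.031,-0.22,0.011],[0.467,0.003,-0.959],1]])

```text
time_s: 7.65
tcp_pos: [0.5301, 0.2169, 0.2382]
eef_rot: [180.0, -26.0, 75.9]
contact_force: [0.8, 0.0, -1.8]
gripper_width: 0.0274
```

Run:
```python
from h import *
print(grasp())
c=cam("side"); cv2.imwrite("pics/s4.png",cv2.resize(c["color"][:,:,::-1],(800,600)))
c=cam("top"); crop(c,130,130,140,130,5,"t4.png")
```

```text
{'t': 7.65, 'g': array([0.5281, 0.2089, 0.2551]), 'lean': np.float64(25.966747181450565), 'az': np.float64(75.90670529678806), 'F': array([ 0.7847,  0.0155, -1.8209]), 'w': 0.027353668932696414, 'j': array([ 27.4837,   4.3633, -14.3309, -23.3563, -55.7089, 149.0901]), 'jaw': array([ 0.97  , -0.243 ,  0.0003])}
```

View pics/s4.png

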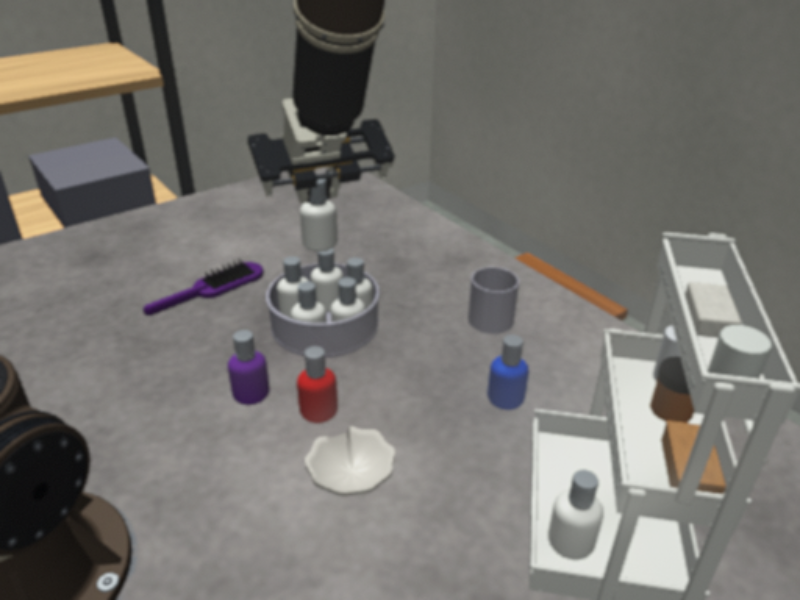

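View pics/t4.png

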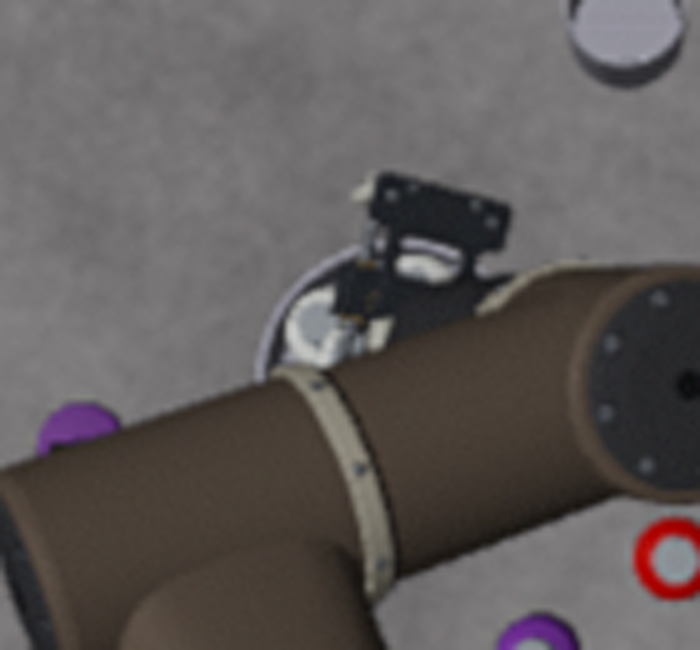

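Call:
step_arm(increments=[[[-0.006,0,0.012],[0,0,0],1],[[-0.013,0,0.027],[0,0,0],1],[[-0.02,0,0.041],[0,0,0],1],[[-0.026,0,0.053],[0,0,0],1],[[-0.03,0,0.061],[0,0,0],1],[[-0.0315,0,0.0645],[0,0,0],1],[[-0.0315,0,0.0645],[0,0,0],1]])

```text
time_s: 8.45
tcp_pos: [0.5304, 0.2174, 0.1681]
eef_rot: [179.9, -26.1, 75.9]
contact_force: [-0.6, -0.1, -2.0]
gripper_width: 0.0273
```

Run:
```python
from h import *
print(grasp())
c=cam("side"); crop(c,140,60,130,180,4,"s5.png")
c=cam("top"); crop(c,150,150,120,100,6,"t5.png")
```

```text
{'t': 8.45, 'g': array([0.5283, 0.2094, 0.1849]), 'lean': np.float64(26.0933975926316), 'az': np.float64(75.5906626887714), 'F': array([-0.6358, -0.0507, -1.9676]), 'w': 0.02725241925776599, 'j': array([ 27.0268,   8.3118, -18.7419, -26.2918, -48.1105, 153.9903]), 'jaw': array([ 0.9695, -0.2452,  0.0018])}
```

View pics/s5.png

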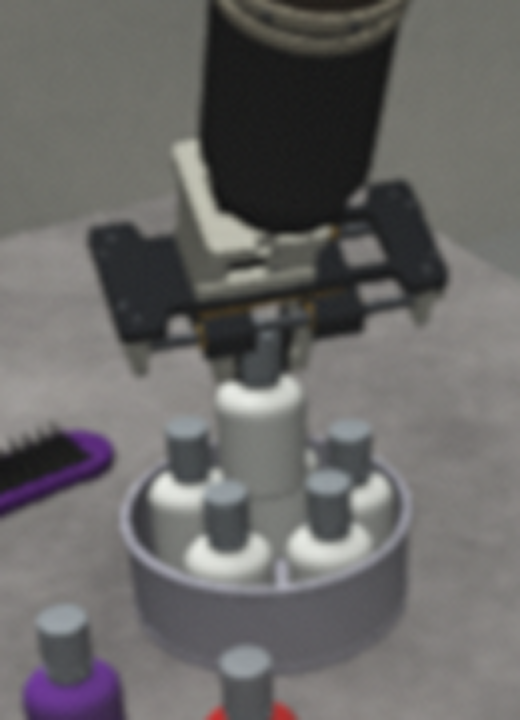

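View pics/t5.png

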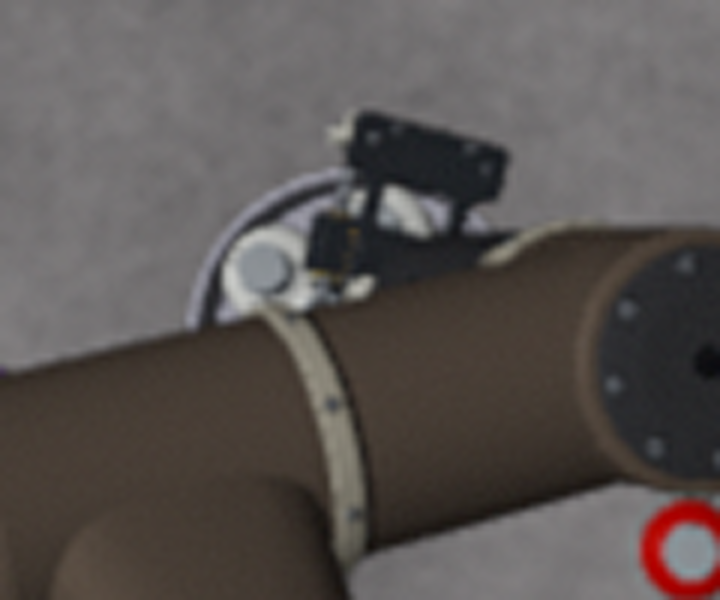

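Call:
step_arm(increments=[[[-0.0018,0,0.0036],[0,0,0],1],[[-0.0035,0,0.0072],[0,0,0],1],[[-0.0053,0.001,0.0108],[0,0,0],1],[[-0.007,0,0.0144],[0,0,0],1],[[-0.0088,-0.001,0.018],[0,0,0],1],[[-0.0088,0,0.018],[0,0,0],1]])

```text
time_s: 9.15
tcp_pos: [0.5298, 0.2175, 0.1477]
eef_rot: [179.9, -26.1, 75.9]
contact_force: [-0.1, -0.7, -2.5]
gripper_width: 0.0271
```

Run:
```python
from h import *
d=grasp();print(d["g"],d["F"],r.get_state()["moment"])
```

```text
[0.5278 0.2095 0.1646] [-0.0758 -0.6579 -2.5292] [-1.7651  0.3304  0.0011]
```

Call:
step_arm(increments=[[[-0.0013,0,0.0027],[0,0,0],1],[[-0.0026,0.0015,0.0054],[0,0,0],1],[[-0.0039,0,0.0081],[0,0,0],1],[[-0.0053,-0.0015,0.0108],[0,0,0],1],[[-0.0053,0,0.0108],[0,0,0],1]])

```text
time_s: 9.65
tcp_pos: [0.5299, 0.2175, 0.1359]
eef_rot: [179.9, -26.1, 75.9]
contact_force: [0.2, 0.7, -2.3]
gripper_width: 0.0273
```

Run:
```python
from h import *
d=grasp();print(d["g"],d["F"],r.get_state()["moment"])
```

```text
[0.5278 0.2095 0.1528] [ 0.2253  0.7126 -2.2984] [-1.6982  0.3623  0.0073]
```

Call:
step_arm(increments=[[[-0.0018,0,0.0036],[0,0,0],1],[[-0.0035,0.0015,0.0072],[0,0,0],1],[[-0.0053,0,0.0108],[0,0,0],1],[[-0.007,-0.0015,0.0144],[0,0,0],1],[[-0.0088,0,0.018],[0,0,0],1],[[-0.0105,0.001,0.0216],[0,0,0],1],[[-0.0105,0,0.0216],[0,0,0],1]])

```text
time_s: 10.35
tcp_pos: [0.5304, 0.2175, 0.1117]
eef_rot: [179.9, -26.1, 75.9]
contact_force: [-0.6, -0.6, -1.9]
gripper_width: 0.027
```

Run:
```python
from h import *
d=grasp();print(d["g"],d["F"],r.get_state()["moment"],d["j"])
```

```text
[0.5283 0.2095 0.1285] [-0.5937 -0.6499 -1.9161] [-1.7394  0.3745  0.0788] [ 26.4085  12.4146 -21.1814 -29.4777 -42.5987 158.95  ]
```

Call:
step_arm(increments=[[[-0.0018,0,0.0036],[0,0,0],1],[[-0.0035,0.0015,0.0072],[0,0,0],1],[[-0.0053,0,0.0108],[0,0,0],1],[[-0.007,-0.0015,0.0144],[0,0,0],1],[[-0.0088,0,0.018],[0,0,0],1],[[-0.0105,0.001,0.0216],[0,0,0],1],[[-0.0105,0,0.0216],[0,0,0],1]])

```text
time_s: 11.05
tcp_pos: [0.5305, 0.2176, 0.0877]
eef_rot: [179.9, -26.1, 75.9]
contact_force: [0.3, -0.4, -1.3]
gripper_width: 0.0275
```

Run:
```python
from h import *
d=grasp();print(d["g"],d["F"],r.get_state()["moment"],d["j"])
c=cam("side"); crop(c,140,60,130,180,4,"s6.png")
```

```text
[0.5285 0.2096 0.1046] [ 0.2908 -0.3541 -1.3255] [-1.7302  0.3699  0.0473] [ 26.07    14.3788 -21.9266 -31.0998 -40.391  161.3748]
```

View pics/s6.png

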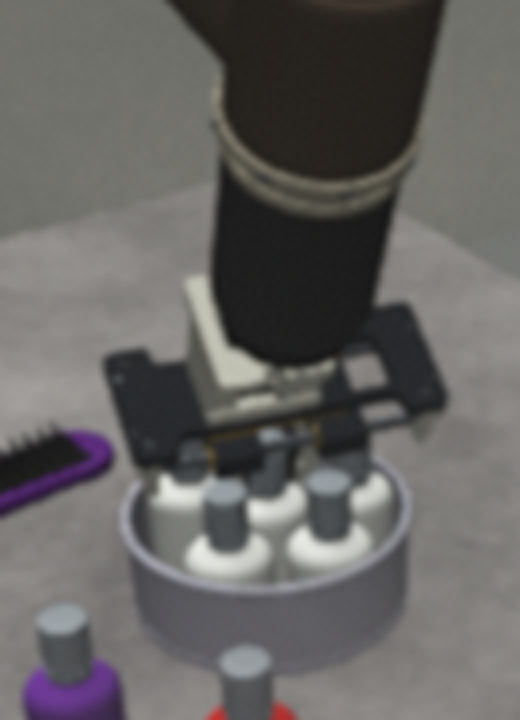

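Call:
step_arm(increments=[[[0,-0.004,0],[0,0,0],1],[[0,-0.008,0],[0,0,0],1],[[0,-0.012,0],[0,0,0],1],[[0.001,-0.015,0],[0,0,0],1],[[-0.001,-0.018,0],[0,0,0],1],[[0,-0.02,0],[0,0,0],1]])

```text
time_s: 11.7
tcp_pos: [0.5124, 0.223, 0.0894]
eef_rot: [179.7, -26.2, 76.0]
contact_force: [5.1, -2.3, -2.9]
gripper_width: 0.027
```

Run:
```python
from h import *
d=grasp();print(d["g"],d["F"],r.get_state()["moment"],d["j"])
c=cam("side"); crop(c,140,60,130,180,4,"s7.png")
```

```text
[0.5102 0.2149 0.1062] [ 5.0749 -2.2864 -2.9242] [-2.7052 -1.4035 -0.7609] [ 27.7484  12.7272 -24.0802 -31.0993 -39.0489 160.1309]
```

View pics/s7.png

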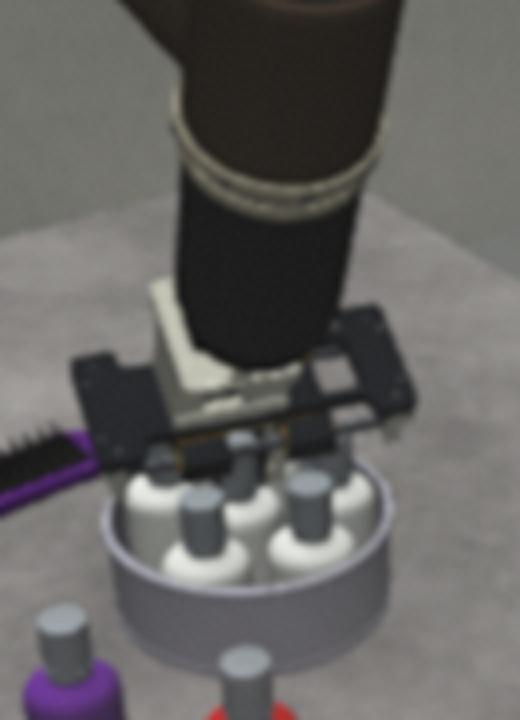

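Pushing outward only jams the neighbours radially and slides the tin. So this one becomes the middle bottle: back off a little, set it down and release.

Call:
step_arm(increments=[[[0,0.002,0],[0,0,0],1],[[0,0.004,0],[0,0,0],1],[[0,0.005,0],[0,0,0],1],[[-0.0005,0.005,0.001],[0,0,0],1],[[-0.001,0.005,0.002],[0,0,0],1],[[-0.001,0.005,0.002],[0,0,0],1]])

```text
time_s: 12.35
tcp_pos: [0.5158, 0.2213, 0.0858]
eef_rot: [179.9, -26.1, 75.9]
contact_force: [0.1, -0.1, -1.9]
gripper_width: 0.0272
```

Run:
```python
from h import *
d=grasp();print(d["g"],d["F"],r.get_state()["moment"])
c=cam("side"); crop(c,140,60,130,180,4,"s8.png")
```

```text
[0.5137 0.2133 0.1027] [ 0.0667 -0.0974 -1.9088] [-1.7667  0.3068 -0.0215]
```

View pics/s8.png

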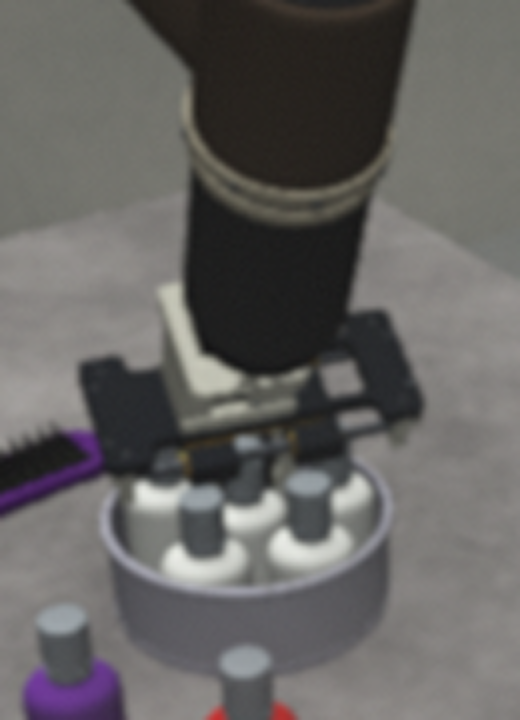

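Call:
step_arm(increments=[[[-0.0004,0,0.0009],[0,0,0],1],[[-0.0009,0,0.0018],[0,0,0],1],[[-0.0009,0,0.0018],[0,0,0],1]])

```text
time_s: 12.7
tcp_pos: [0.5161, 0.2214, 0.0842]
eef_rot: [179.9, -26.1, 75.9]
contact_force: [0.2, -1.3, -1.4]
gripper_width: 0.0272
```

Call:
step_arm(increments=[[[-0.0002,0,0.0005],[0,0,0],1],[[-0.0004,0,0.0009],[0,0,0],1],[[-0.0004,0,0.0009],[0,0,0],1]])

```text
time_s: 13.0
tcp_pos: [0.5163, 0.2217, 0.0841]
eef_rot: [179.8, -26.2, 75.9]
contact_force: [-2.4, -1.5, 6.3]
gripper_width: 0.0277
```

Call:
step_arm(increments=[[[0.0002,0,-0.0005],[0,0,0],0.8],[[0.0002,0,-0.0005],[0,0,0],0.7],[[0.0002,0,-0.0005],[0,0,0],0.58],[[0.0002,0,-0.0005],[0,0,0],0.58],[[0.0002,0,-0.0005],[0,0,0],0.58]])

```text
time_s: 13.5
tcp_pos: [0.5161, 0.2213, 0.0836]
eef_rot: [179.9, -26.1, 75.9]
contact_force: [-1.2, -0.1, -0.0]
gripper_width: 0.0366
```

Call:
step_arm(increments=[[[0,0,-0.01],[0,0,0],0.58],[[0,0,-0.025],[0,0,0],0.58],[[0,0,-0.05],[0,0,0],0.58],[[0,0,-0.08],[0,0,0],0.58],[[0,0,-0.11],[0,0,0],0.5],[[0,0,-0.15],[0,0,0],0.3]])

```text
time_s: 14.1
tcp_pos: [0.4986, 0.1563, 0.2199]
eef_rot: [179.9, -26.1, 75.9]
contact_force: [1.2, 0.6, 0.0]
gripper_width: 0.0471
```

Run:
```python
from h import *
print(grasp())
c=cam("side"); crop(c,140,60,150,180,4,"s9.png")
T=Rt(26,-46.8); g=np.array([.527,-.338,.105])-T.apply([0,0,.15])
print(g)
path(g,26,-46.8,20,0)
```

```text
{'t': 14.1, 'g': array([0.4966, 0.1483, 0.2368]), 'lean': np.float64(26.082328808618705), 'az': np.float64(75.59607271806), 'F': array([1.1933, 0.6213, 0.0101]), 'w': 0.04710301893457238, 'j': array([ 21.6842,   1.7687, -18.9192, -25.385 , -55.9735, 156.0582]), 'jaw': array([ 0.9695, -0.245 ,  0.0019])}
[ 0.482  -0.2901  0.2398]
[[[-0.0194, 0.0054, -0.0092], [-0.047, -0.001, 0.12], 0], [[-0.0388, 0.0108, -0.0185], [-0.094, -0.002, 0.215], 0], [[-0.0583, 0.0161, -0.0279], [-0.141, -0.002, 0.31], 0], [[-0.0779, 0.0215, -0.0372], [-0.187, -0.003, 0.405], 0], [[-0.0976, 0.0267, -0.0466], [-0.234, -0.004, 0.5], 0], [[-0.1174, 0.032, -0.0561], [-0.281, -0.005, 0.595], 0], [[-0.1372, 0.0372, -0.0655], [-0.328, -0.006, 0.69], 0], [[-0.157, 0.0423, -0.075], [-0.375, -0.006, 0.785], 0], [[-0.177, 0.0473, -0.0846], [-0.422, -0.007, 0.88], 0], [[-0.1969, 0.0523, -0.0941], [-0.468, -0.008, 0.975], 0], [[-0.217, 0.0572, -0.1037], [-0.515, -0.009, 1.07], 0], [[-0.237, 0.062, -0.1133], [-0.562, -0.009, 1.165], 0], [[-0.2571, 0.0667, -0.1229], [-0.609, -0.01, 1.26], 0], [[-0.2771, 0.0713, -0.1325], [-0.656, -0.011, 1.355], 0], [[-0.2972, 0.0758, -0.1421], [-0.703, -0.012, 1.45], 0], [[-0.3173, 0.0802, -0.1517], [-0.749, -0.012, 1.545], 0], [[-0.3373, 0.0846, -0.1613], [-0.796, -0.013, 1.64], 0], [[-0.3574, 0.0888, -0.1709], [-0.843, -0.013, 1.735], 0], [[-0.3774, 0.093, -0.1805], [-0.89, -0.014, 1.83], 0], [[-0.3974, 0.0971, -0.1901], [-0.937, -0.015, 1.925], 0]]
```

View pics/s9.png

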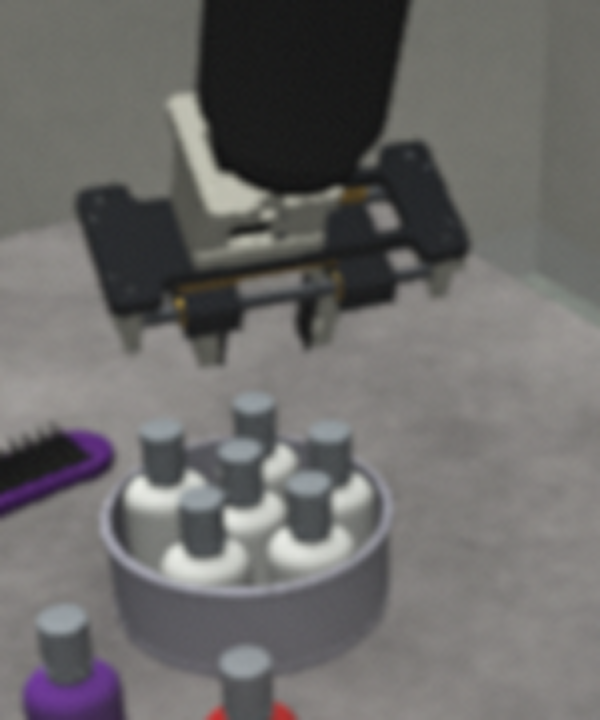

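Call:
step_arm(increments=[[[-0.019,0.005,-0.009],[-0.047,-0.001,0.12],0],[[-0.039,0.011,-0.019],[-0.094,-0.002,0.215],0],[[-0.065,0.018,-0.031],[-0.155,-0.002,0.345],0],[[-0.091,0.025,-0.044],[-0.218,-0.003,0.47],0],[[-0.117,0.032,-0.056],[-0.281,-0.005,0.595],0],[[-0.144,0.039,-0.069],[-0.343,-0.006,0.72],0],[[-0.17,0.046,-0.081],[-0.405,-0.007,0.85],0],[[-0.197,0.052,-0.094],[-0.468,-0.008,0.975],0],[[-0.224,0.059,-0.107],[-0.53,-0.009,1.1],0],[[-0.25,0.065,-0.12],[-0.593,-0.01,1.23],0]])

```text
time_s: 15.15
tcp_pos: [0.4943, -0.1287, 0.2177]
eef_rot: [-180.0, -25.7, -2.8]
contact_force: [-0.1, -0.7, 0.3]
gripper_width: 0.0877
```

Run:
```python
from h import *
print(grasp())
c=cam("top"); crop(c,170,155,90,90,7,"t10.png")
T=Rt(26,-46.8); g=np.array([.527,-.338,.105])-T.apply([0,0,.15])
path(g,26,-46.8,7,0)
```

```text
{'t': 15.15, 'g': array([ 0.4861, -0.1283,  0.2346]), 'lean': np.float64(25.697211659177828), 'az': np.float64(-2.6748914064088423), 'F': array([-0.0754, -0.6523,  0.2932]), 'w': 0.08770552806188277, 'j': array([ 12.0203, -10.0469, -45.1854,  12.5169, -30.5002,  65.7869]), 'jaw': array([-0.0481, -0.9988, -0.0007])}
[[[0.0012, 0.0237, -0.0004], [-0.047, 0.001, 0.093], 0], [[0.0023, 0.0474, -0.0009], [-0.094, 0.002, 0.191], 0], [[0.0033, 0.0711, -0.0014], [-0.141, 0.003, 0.289], 0], [[0.0042, 0.0948, -0.002], [-0.189, 0.004, 0.387], 0], [[0.005, 0.1184, -0.0025], [-0.236, 0.005, 0.484], 0], [[0.0058, 0.142, -0.0032], [-0.283, 0.006, 0.582], 0], [[0.0065, 0.1655, -0.0038], [-0.331, 0.007, 0.68], 0]]
```

View pics/t10.png

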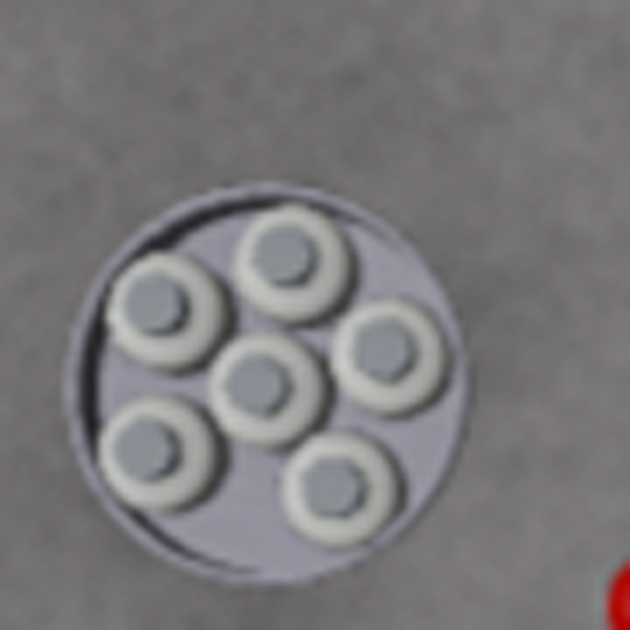

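Run:
```python
from h import *
c=cam("top")
f=lambda u,v,k,o:((u+.5)/k-.5+o[0],(v+.5)/k-.5+o[1])
T=lambda u,v,z:atz(c,*f(u,v,7,(170,155)),z)
t=T(268,383,.07);print("tin",t)
for p in [(286,257),(160,304),(148,448),(387,349),(335,487),(259,385)]:
    q=T(*p,.115); d=(q-t)[:2]; print(q,np.linalg.norm(d),np.degrees(np.arctan2(d[1],d[0])))
```

```text
tin [0.5161 0.2138 0.07  ]
[0.5702 0.1994 0.115 ] 0.05596456504940698 -14.91819963775044
[0.5506 0.2568 0.115 ] 0.055128115577486446 51.2516915087832
[0.4858 0.2633 0.115 ] 0.05798419750045722 121.45492239661384
[0.5272 0.1547 0.115 ] 0.060141506049186035 -79.35825678857074
[0.4659 0.1795 0.115 ] 0.0607935278907364 -145.61296086814286
[0.5127 0.2128 0.115 ] 0.0035659892032795476 -162.46870178973003
```

Call:
step_arm(increments=[[[0.001,0.024,0],[-0.047,0,0.093],0],[[0.002,0.047,-0.001],[-0.094,0.002,0.191],0],[[0.003,0.071,-0.001],[-0.141,0.003,0.289],0],[[0.004,0.095,-0.002],[-0.189,0.004,0.387],0],[[0.005,0.118,-0.0025],[-0.236,0.005,0.484],0],[[0.006,0.142,-0.003],[-0.283,0.006,0.582],0],[[0.0065,0.1655,-0.004],[-0.331,0.007,0.68],0],[[0.0065,0.1655,-0.004],[-0.331,0.007,0.68],0]])

```text
time_s: 16.05
tcp_pos: [0.4923, -0.2942, 0.2234]
eef_rot: [179.8, -26.0, -45.7]
contact_force: [0.2, 0.4, -0.9]
gripper_width: 0.0875
```

Run:
```python
from h import *
print(grasp())
print(inc([.527,-.338,.105],26,-46.8))
```

```text
{'t': 16.05, 'g': array([ 0.4866, -0.2882,  0.2403]), 'lean': np.float64(26.034658876228033), 'az': np.float64(-46.184707352946084), 'F': array([ 0.1843,  0.3871, -0.9367]), 'w': 0.0875468303375716, 'j': array([ -2.47  ,  -2.723 , -45.7273,  34.5372, -32.3447,  19.5742]), 'jaw': array([-0.717 , -0.697 ,  0.0032])}
(array([-0.002 ,  0.0054,  0.1496]), array([-0.0047, -0.0006,  0.0169]))
```

Call:
step_arm(increments=[[[0,0.002,0.03],[0,0,0.008],0],[[-0.001,0.004,0.06],[-0.002,0,0.017],0],[[-0.0015,0.005,0.09],[-0.005,0,0.017],0],[[-0.0015,0.005,0.115],[-0.005,0,0.017],0],[[-0.0015,0.005,0.135],[-0.005,0,0.017],0],[[-0.0015,0.005,0.145],[-0.005,0,0.017],0],[[-0.0015,0.005,0.149],[-0.005,0,0.017],0],[[-0.0015,0.005,0.149],[-0.005,0,0.017],0]])

```text
time_s: 16.85
tcp_pos: [0.5351, -0.3427, 0.0971]
eef_rot: [179.6, -25.2, -46.4]
contact_force: [0.4, -0.3, 0.6]
gripper_width: 0.0876
```

Run:
```python
from h import *
print(grasp())
print(inc([.5272,-.3373,.105],26,-46.8))
```

```text
{'t': 16.85, 'g': array([ 0.5297, -0.3368,  0.1141]), 'lean': np.float64(25.246831929343507), 'az': np.float64(-47.456050439318), 'F': array([ 0.4289, -0.2613,  0.6384]), 'w': 0.08763564395783209, 'j': array([-29.8929,  11.608 , -54.8961,  95.4686,  -7.4288, -20.5412]), 'jaw': array([-0.7265, -0.6871,  0.0071])}
(array([-0.0048,  0.002 ,  0.0077]), array([0.0048, 0.0132, 0.0062]))
```

Run:
```python
from h import *
path([.5255,-.3355,.118],22.5,-46,4,0)
```

```text
[[[-0.0007, 0.0005, -0.0013], [0.003, -0.012, 0.011], 0], [[-0.0013, 0.001, -0.0026], [0.005, -0.024, 0.005], 0], [[-0.002, 0.0015, -0.0038], [0.008, -0.036, -0.001], 0], [[-0.0027, 0.002, -0.0051], [0.011, -0.048, -0.007], 0]]
```

Call:
step_arm(increments="[[[-0.0007, 0.0005, -0.0013], [0.003, -0.012, 0.002], 0], [[-0.0013, 0.001, -0.0026], [0.005, -0.024, 0], [0][0]], [[-0.002, 0.0015, -0.004], [0.008, -0.036, -0.001], 0], [[-0.0027, 0.002, -0.005], [0.011, -0.048, -0.007], 0], [[-0.0027, 0.002, -0.005], [0.011, -0.048, -0.007], 0]]")

```text
step_arm: Invalid argument: increments='[[[-0.0007, 0.0005, -0.0013], [0.003, -0.012, 0.002], 0], [[-0.0013, 0.001, -0.0026], [0.005, -0.024, 0], [0][0]], [[-0.002, 0.0015, -0.004], [0.008, -0.036, -0.001], 0], [[-0.0027, 0.002, -0.005], [...(284 chars total, truncated) is not valid JSON
```

Call:
step_arm(increments=[[[-0.0007,0.0005,-0.0013],[0.003,-0.012,0.002],0],[[-0.0013,0.001,-0.0026],[0.005,-0.024,0],0],[[-0.002,0.0015,-0.004],[0.008,-0.036,-0.001],0],[[-0.0027,0.002,-0.005],[0.011,-0.048,-0.007],0],[[-0.0027,0.002,-0.005],[0.011,-0.048,-0.007],0]])

```text
time_s: 17.35
tcp_pos: [0.5326, -0.3379, 0.102]
eef_rot: [-179.8, -22.6, -45.9]
contact_force: [0.9, 0.8, 0.3]
gripper_width: 0.0873
```

Run:
```python
from h import *
print(grasp())
path([.5255,-.3355,.105],22.5,-46,4,0)
```

```text
{'t': 17.35, 'g': array([ 0.5276, -0.3328,  0.1194]), 'lean': np.float64(22.588115750285823), 'az': np.float64(-45.381631117897555), 'F': array([0.8576, 0.7837, 0.3306]), 'w': 0.0873473604845059, 'j': array([-15.3269,  11.773 , -50.274 ,  54.1263, -13.7333,   8.0864]), 'jaw': array([-0.7171, -0.697 , -0.0031])}
[[[-0.0013, 0.0009, 0.0034], [-0.001, -0.0, -0.006], 0], [[-0.0025, 0.0018, 0.0067], [-0.002, -0.001, -0.003], 0], [[-0.0038, 0.0026, 0.0101], [-0.003, -0.001, -0.001], 0], [[-0.0051, 0.0035, 0.0135], [-0.004, -0.002, 0.002], 0]]
```

Call:
step_arm(increments=[[[-0.0025,0.002,0.0035],[0,0,0],0],[[-0.005,0.0035,0.007],[0,0,0],0],[[-0.005,0.0035,0.01],[0,0,0],0],[[-0.005,0.0035,0.0135],[0,0,0],0],[[-0.005,0.0035,0.0135],[0,0,0],0]])

```text
time_s: 17.85
tcp_pos: [0.5283, -0.342, 0.086]
eef_rot: [-179.9, -22.5, -46.0]
contact_force: [-0.5, -1.1, 0.7]
gripper_width: 0.0873
```

Run:
```python
from h import *
d=grasp();print(d); h=np.array([.685,-.729]);e=np.array([.527,-.3375])-d["g"][:2];print("along h",e@h,"side",e@[.729,.685])
c=cam("side"); crop(c,300,180,180,180,3,"s11.png")
```

```text
{'t': 17.85, 'g': array([ 0.5233, -0.3369,  0.1034]), 'lean': np.float64(22.47946508354174), 'az': np.float64(-45.767920615761575), 'F': array([-0.5191, -1.0564,  0.7096]), 'w': 0.08733342004307115, 'j': array([-21.5379,  12.6761, -53.3752,  70.2224,  -9.5991,  -2.8013]), 'jaw': array([-0.7194, -0.6946, -0.0017])}
along h 0.00300456294949962 side 0.002309501874969119
```

View pics/s11.png

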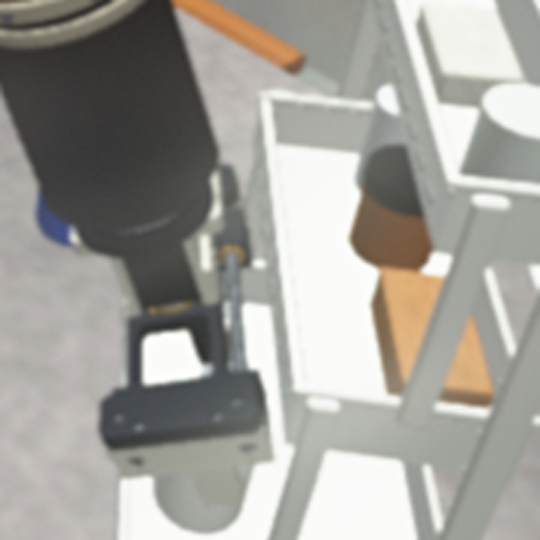

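Call:
step_arm(increments=[[[0.001,-0.002,-0.001],[0,0,0],0.4],[[0.001,-0.002,-0.001],[0,0,0],1],[[0.001,-0.002,-0.001],[0,0,0],1],[[0.001,-0.002,-0.001],[0,0,0],1],[[0.001,-0.002,-0.001],[0,0,0],1],[[0.001,-0.002,-0.001],[0,0,0],1],[[0.001,-0.002,-0.001],[0,0,0],1],[[0.001,-0.002,-0.001],[0,0,0],1],[[0.001,-0.002,-0.001],[0,0,0],1],[[0.001,-0.002,-0.001],[0,0,0],1]], force=45)

```text
time_s: 18.9
tcp_pos: [0.5297, -0.3419, 0.0868]
eef_rot: [-179.8, -22.4, -46.3]
contact_force: [0.4, -0.7, 0.3]
gripper_width: 0.0274
```

Run:
```python
from h import *
print(grasp())
```

```text
{'t': 18.9, 'g': array([ 0.5247, -0.3367,  0.1041]), 'lean': np.float64(22.414315913943906), 'az': np.float64(-45.84060431251787), 'F': array([ 0.3569, -0.7455,  0.2845]), 'w': 0.0274181004245289, 'j': array([-20.5209,  12.7667, -52.8967,  67.6883, -10.1524,  -1.443 ]), 'jaw': array([-0.7224, -0.6914, -0.003 ])}
```

Call:
step_arm(increments=[[[0.004,0,-0.009],[0,0,0],1],[[0.008,0,-0.018],[0,0,0],1],[[0.0115,0,-0.028],[0,0,0],1],[[0.0115,0,-0.045],[0,0,0],1],[[0.0115,0,-0.07],[0,0,0],1],[[0.0115,0,-0.095],[0,0,0],1],[[0.0115,0,-0.12],[0,0,0],1],[[0.0115,0,-0.145],[0,0,0],1],[[0.0115,0,-0.16],[0,0,0],1]])

```text
time_s: 19.8
tcp_pos: [0.4945, -0.3052, 0.2409]
eef_rot: [-179.7, -22.5, -46.3]
contact_force: [0.4, -0.7, -1.2]
gripper_width: 0.0272
```

Run:
```python
from h import *
print(grasp())
c=cam("side"); cv2.imwrite("pics/s12.png",cv2.resize(c["color"][:,:,::-1],(800,600)))
```

```text
{'t': 19.8, 'g': array([ 0.4895, -0.3001,  0.2582]), 'lean': np.float64(22.47693043508905), 'az': np.float64(-45.625616831168465), 'F': array([ 0.3792, -0.7226, -1.2451]), 'w': 0.027158131770774443, 'j': array([ -3.7762,  -1.3842, -37.3835,  23.7322, -39.3289,  30.9405]), 'jaw': array([-0.7223, -0.6916, -0.0044])}
```

View pics/s12.png

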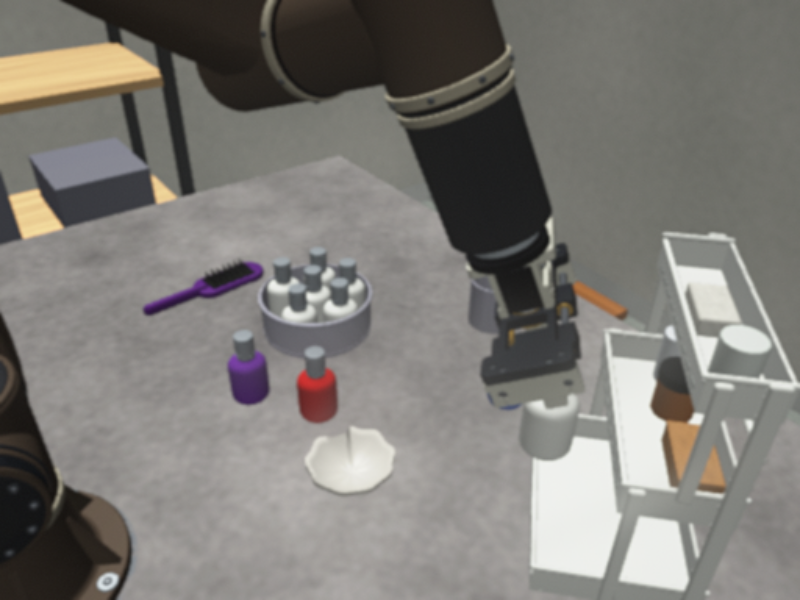

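Run:
```python
from h import *
path([.46,.226,.258],22.4,-12,14)
```

```text
[[[-0.0265, -0.0248, -0.0107], [0.016, -0.0, -0.053], 1], [[-0.0531, -0.0495, -0.0215], [0.032, -0.001, -0.092], 1], [[-0.0797, -0.0743, -0.0322], [0.048, -0.001, -0.13], 1], [[-0.1063, -0.099, -0.0429], [0.064, -0.002, -0.169], 1], [[-0.1329, -0.1238, -0.0537], [0.08, -0.002, -0.207], 1], [[-0.1595, -0.1485, -0.0644], [0.096, -0.002, -0.246], 1], [[-0.1861, -0.1732, -0.0752], [0.112, -0.003, -0.284], 1], [[-0.2127, -0.198, -0.0859], [0.128, -0.003, -0.323], 1], [[-0.2393, -0.2227, -0.0967], [0.144, -0.003, -0.361], 1], [[-0.266, -0.2474, -0.1074], [0.16, -0.004, -0.4], 1], [[-0.2926, -0.2721, -0.1182], [0.176, -0.004, -0.438], 1], [[-0.3193, -0.2969, -0.129], [0.192, -0.005, -0.477], 1], [[-0.346, -0.3216, -0.1398], [0.208, -0.005, -0.515], 1], [[-0.3727, -0.3463, -0.1505], [0.223, -0.005, -0.554], 1]]
```

Call:
step_arm(increments=[[[-0.0265,-0.025,-0.011],[0.016,0,-0.053],1],[[-0.053,-0.05,-0.0215],[0.032,-0.001,-0.092],1],[[-0.08,-0.074,-0.032],[0.048,-0.001,-0.13],1],[[-0.106,-0.099,-0.043],[0.064,-0.002,-0.169],1],[[-0.133,-0.124,-0.054],[0.08,-0.002,-0.207],1],[[-0.16,-0.149,-0.0645],[0.096,-0.002,-0.246],1],[[-0.186,-0.173,-0.075],[0.112,-0.003,-0.284],1],[[-0.213,-0.198,-0.086],[0.128,-0.003,-0.323],1],[[-0.239,-0.223,-0.097],[0.144,-0.003,-0.361],1],[[-0.266,-0.247,-0.1075],[0.16,-0.004,-0.4],1]])

```text
time_s: 20.85
tcp_pos: [0.4741, 0.0737, 0.2374]
eef_rot: [180.0, -22.2, -21.5]
contact_force: [0.8, -0.4, -1.2]
gripper_width: 0.0272
```

Run:
```python
from h import *
print(grasp())
path([.46,.226,.25],22.4,-12,4)
```

```text
{'t': 20.85, 'g': array([0.4675, 0.0763, 0.2548]), 'lean': np.float64(22.196136019931338), 'az': np.float64(-21.57612016248094), 'F': array([ 0.7787, -0.407 , -1.2015]), 'w': 0.02716680342070186, 'j': array([ 48.015 ,  -9.9396, -46.5309,  28.0364, -48.8751,   2.7037]), 'jaw': array([-0.366 , -0.9306,  0.0007])}
[[[-0.0147, -0.0344, -0.0048], [0.016, 0.001, -0.037], 1], [[-0.0295, -0.0689, -0.0095], [0.032, 0.002, -0.075], 1], [[-0.0442, -0.1033, -0.0143], [0.048, 0.003, -0.114], 1], [[-0.059, -0.1378, -0.0191], [0.063, 0.004, -0.153], 1]]
```

Call:
step_arm(increments=[[[-0.0147,-0.034,-0.005],[0.016,0,-0.037],1],[[-0.0295,-0.069,-0.0095],[0.032,0.002,-0.075],1],[[-0.044,-0.103,-0.014],[0.048,0.003,-0.114],1],[[-0.059,-0.138,-0.019],[0.063,0.004,-0.153],1],[[-0.059,-0.138,-0.019],[0.063,0.004,-0.153],1]])

```text
time_s: 21.35
tcp_pos: [0.4681, 0.2271, 0.2324]
eef_rot: [179.9, -22.4, -11.8]
contact_force: [0.4, 0.4, -0.9]
gripper_width: 0.0271
```

Run:
```python
from h import *
print(grasp())
c=cam("side"); crop(c,120,60,150,170,4,"s13.png")
c=cam("top"); crop(c,160,145,110,110,6,"t13.png")
```

```text
{'t': 21.35, 'g': array([0.461 , 0.2286, 0.2498]), 'lean': np.float64(22.444526299878255), 'az': np.float64(-11.953903210561736), 'F': array([ 0.4339,  0.3954, -0.8957]), 'w': 0.02708670473981139, 'j': array([ 61.8999,  -3.7609, -42.5505,  29.2854, -48.5655,  -2.8307]), 'jaw': array([-0.2049, -0.9788,  0.0009])}
```

View pics/s13.png

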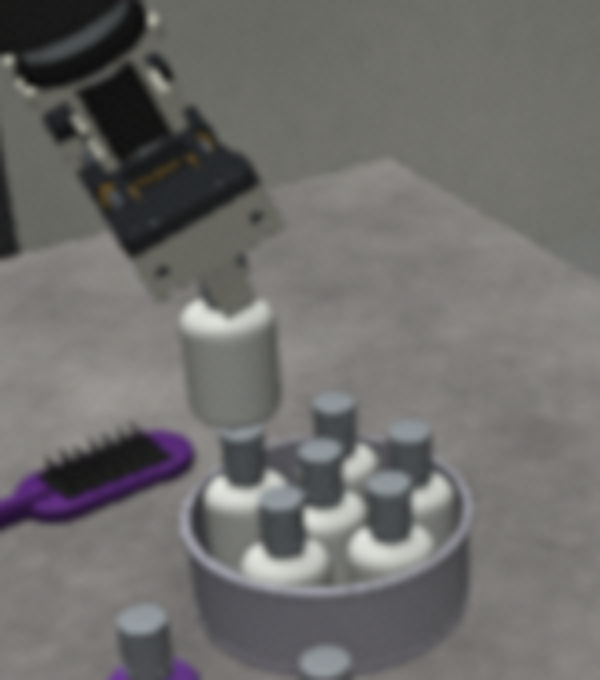

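View pics/t13.png

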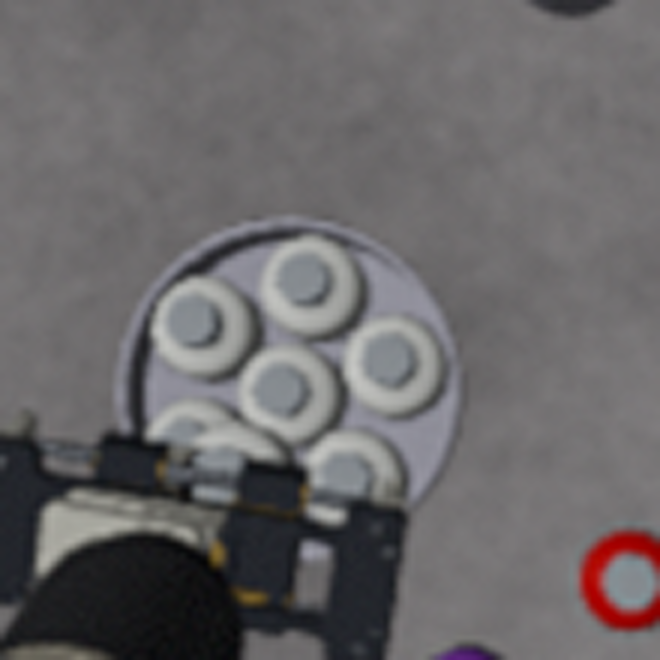

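Run:
```python
from h import *
path([.46,.2255,.20],22.4,-12,4)
```

```text
[[[-0.0048, -0.0001, 0.0113], [0.001, 0.0, 0.005], 1], [[-0.0097, -0.0002, 0.0227], [0.001, 0.0, 0.003], 1], [[-0.0145, -0.0003, 0.034], [0.002, 0.0, 0.002], 1], [[-0.0193, -0.0004, 0.0453], [0.003, 0.0, 0.0], 1]]
```

Call:
step_arm(increments=[[[-0.005,0,0.011],[0,0,0],1],[[-0.0095,0,0.0225],[0,0,0],1],[[-0.0145,0,0.034],[0,0,0],1],[[-0.019,0,0.045],[0,0,0],1],[[-0.019,0,0.045],[0,0,0],1],[[-0.019,0,0.045],[0,0,0],1]])

```text
time_s: 22.05
tcp_pos: [0.4676, 0.2225, 0.1842]
eef_rot: [179.9, -22.4, -12.1]
contact_force: [-0.2, 0.9, -0.9]
gripper_width: 0.0271
```

Run:
```python
from h import *
d=grasp();print(d["g"],d["F"],d["j"])
path([.46,.2255,.173],22.4,-12,1)
c=cam("side"); crop(c,120,60,150,170,4,"s14.png")
c=cam("top"); crop(c,160,145,110,110,6,"t14.png")
```

```text
[0.4606 0.224  0.2015] [-0.2171  0.8762 -0.8665] [ 60.5058  -1.1908 -48.1984  33.6296 -41.1603  -7.9391]
[[[-0.0117, -0.0014, 0.026], [0.002, -0.0, -0.002], 1]]
```

View pics/s14.png

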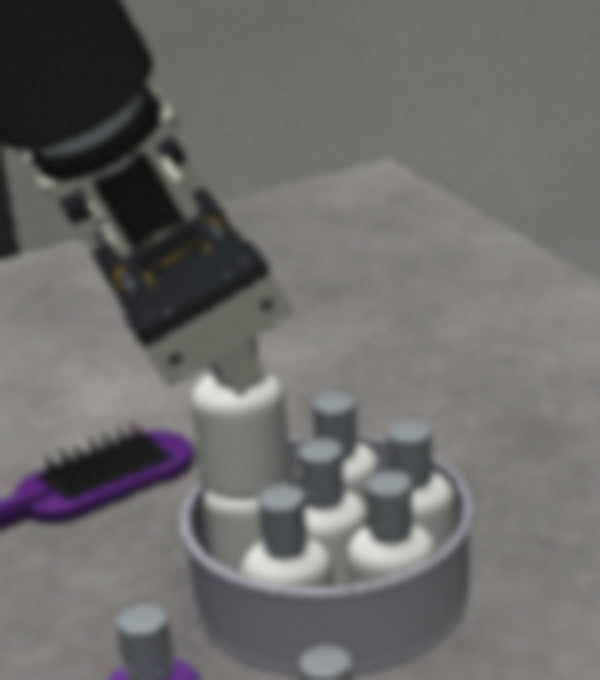

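View pics/t14.png

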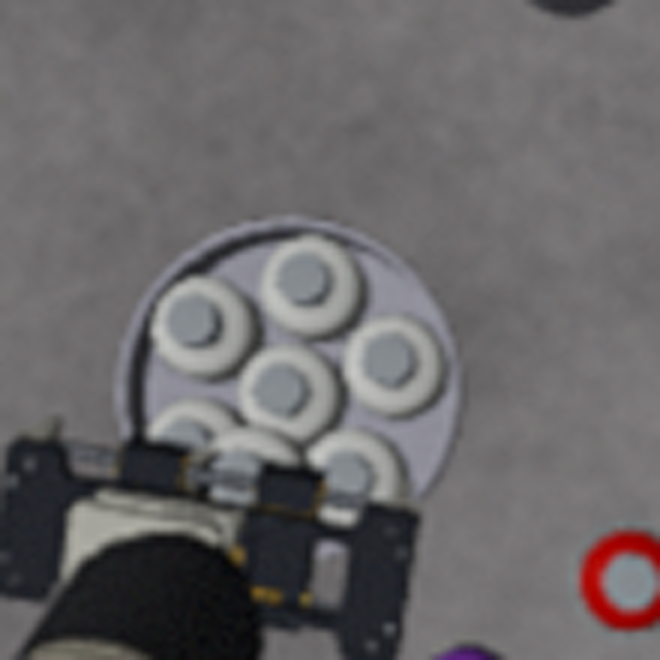

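Call:
step_arm(increments=[[[-0.003,-0.001,0.0065],[0,0,0],1],[[-0.006,-0.0015,0.013],[0,0,0],1],[[-0.009,-0.0015,0.0195],[0,0,0],1],[[-0.0117,-0.0015,0.0265],[0,0,0],1],[[-0.012,-0.0015,0.028],[0,0,0],1],[[-0.012,-0.0015,0.028],[0,0,0],1]])

```text
time_s: 22.75
tcp_pos: [0.4674, 0.2245, 0.1531]
eef_rot: [179.9, -22.4, -12.1]
contact_force: [-0.3, -0.6, -1.3]
gripper_width: 0.0274
```

Run:
```python
from h import *
d=grasp();print(d["g"],d["F"],d["j"])
path([.46,.2255,.169],22.4,-12,1)
c=cam("side"); crop(c,120,60,150,170,4,"s15.png")
```

```text
[0.4604 0.226  0.1705] [-0.2548 -0.5718 -1.2962] [ 59.4217   1.1032 -51.6586  37.9479 -36.0925 -12.3407]
[[[-0.0008, 0.0006, 0.0013], [0.002, -0.0, -0.001], 1]]
```

View pics/s15.png

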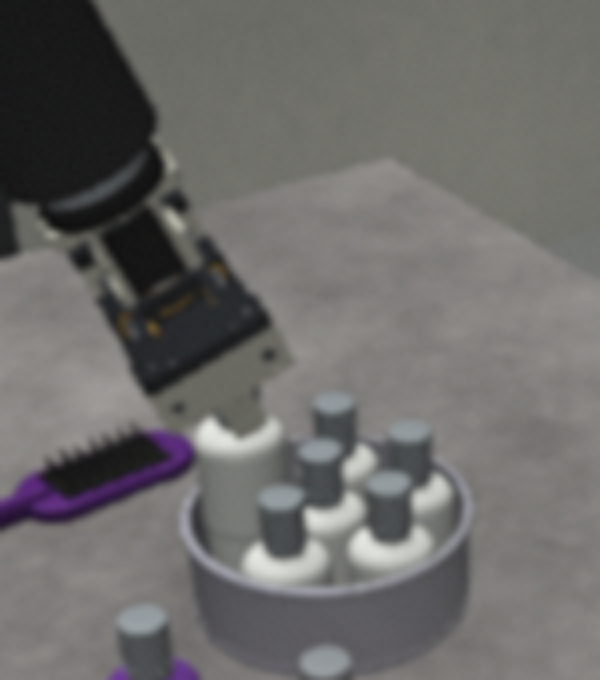

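Run:
```python
from h import *
path([.46,.2258,.172],22.4,-34,4)
```

```text
[[[-0.0, 0.0008, -0.0003], [-0.036, -0.0, 0.091], 1], [[-0.0001, 0.0017, -0.0006], [-0.072, -0.0, 0.179], 1], [[-0.0002, 0.0025, -0.001], [-0.108, -0.001, 0.266], 1], [[-0.0004, 0.0033, -0.0014], [-0.145, -0.001, 0.354], 1]]
```

Call:
step_arm(increments=[[[0,0.0008,-0.0003],[-0.036,0,0.091],1],[[0,0.0017,-0.0006],[-0.072,0,0.179],1],[[-0.0002,0.0025,-0.001],[-0.108,0,0.266],1],[[-0.0004,0.0033,-0.0014],[-0.145,0,0.354],1],[[-0.0004,0.0033,-0.0014],[-0.145,0,0.354],1]])

```text
time_s: 23.3
tcp_pos: [0.4664, 0.2233, 0.1551]
eef_rot: [-179.9, -22.4, -34.1]
contact_force: [-0.6, -0.2, -1.2]
gripper_width: 0.027
```

Run:
```python
from h import *
d=grasp();print(d)
path([.46,.2258,.17],22.4,-34,1)
```

```text
{'t': 23.3, 'g': array([0.4605, 0.2273, 0.1725]), 'lean': np.float64(22.43369225842403), 'az': np.float64(-33.872362452491124), 'F': array([-0.6485, -0.1572, -1.2043]), 'w': 0.02704739849823246, 'j': array([ 62.0121,   5.5266, -44.8234,  31.4805, -46.6287, -29.3699]), 'jaw': array([-0.56  , -0.8285, -0.0013])}
[[[-0.0005, 0.0015, 0.0025], [-0.001, -0.001, -0.001], 1]]
```

```bash
cat >> h.py <<'E'
def rows(way,C=(.5161,.2138),ang=168,rad=.0575,lean=22.4,az=-34):
    "way: list of (s toward bottle 5, dr outward, gz) mm,mm,m"
    a=np.radians(ang); u=np.array([np.cos(a),np.sin(a),0]); t=np.array([-u[1],u[0],0]); out=[]
    c=np.array([*C,0])+u*rad
    for s,dr,gz in way:
        p,w=inc(c+t*s/1000+u*dr/1000+[0,0,gz],lean,az)
        out.append([[round(float(x),4) for x in p],[0,0,0],1])
    print(w.round(3)); print(out)
E
python3 - <<'E'
from h import *
rows([(0,0,.170),(2,0,.169),(4,0,.168),(5,0,.168),(3,0,.168),(0,0,.168),(-3,0,.168),(-5,0,.168),(-5,0,.168),(0,0,.168)])
E
```

```text
[-0.001 -0.001 -0.001]
[[[-0.0006, 0.0017, 0.0025], [0, 0, 0], 1], [[-0.0003, 0.0035, 0.0037], [0, 0, 0], 1], [[-0.0, 0.0054, 0.0049], [0, 0, 0], 1], [[0.0003, 0.0063, 0.005], [0, 0, 0], 1], [[-0.0003, 0.0044, 0.0047], [0, 0, 0], 1], [[-0.0014, 0.0017, 0.0043], [0, 0, 0], 1], [[-0.0024, -0.0011, 0.0039], [0, 0, 0], 1], [[-0.0031, -0.003, 0.0036], [0, 0, 0], 1], [[-0.0031, -0.003, 0.0036], [0, 0, 0], 1], [[-0.0014, 0.0017, 0.0043], [0, 0, 0], 1]]
```

First rock toward bottle 5, in two halves so I can check the force.

Call:
step_arm(increments=[[[-0.0006,0.0017,0.0025],[0,0,0],1],[[-0.0003,0.0035,0.0037],[0,0,0],1],[[0,0.0054,0.0049],[0,0,0],1],[[0.0003,0.0063,0.005],[0,0,0],1],[[0.0003,0.0063,0.005],[0,0,0],1]])

```text
time_s: 23.8
tcp_pos: [0.4655, 0.218, 0.1522]
eef_rot: [-179.6, -22.4, -33.9]
contact_force: [1.3, 5.2, 4.2]
gripper_width: 0.0274
```

Run:
```python
from h import *
d=grasp();print(d["g"],d["F"])
c=cam("side"); crop(c,120,60,150,170,4,"s16.png")
c=cam("top"); crop(c,160,145,110,110,6,"t16.png")
rows([(3,0,.168),(0,0,.168),(-3,0,.168),(-5,0,.168),(-5,0,.168)])
```

```text
[0.4595 0.2219 0.1695] [1.2612 5.2278 4.2004]
[-0.008 -0.     0.001]
[[[-0.0012, -0.0004, 0.0012], [0, 0, 0], 1], [[-0.0022, -0.0032, 0.0008], [0, 0, 0], 1], [[-0.0033, -0.006, 0.0003], [0, 0, 0], 1], [[-0.004, -0.0079, 0.0001], [0, 0, 0], 1], [[-0.004, -0.0079, 0.0001], [0, 0, 0], 1]]
```

View pics/s16.png

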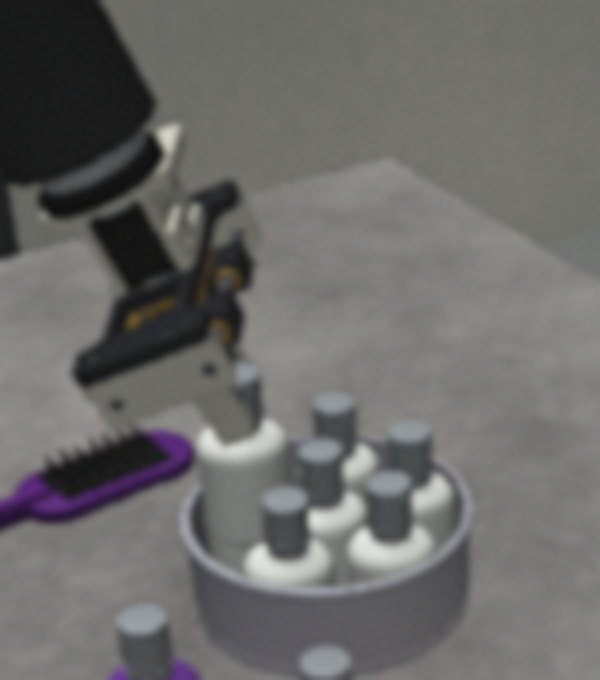

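View pics/t16.png

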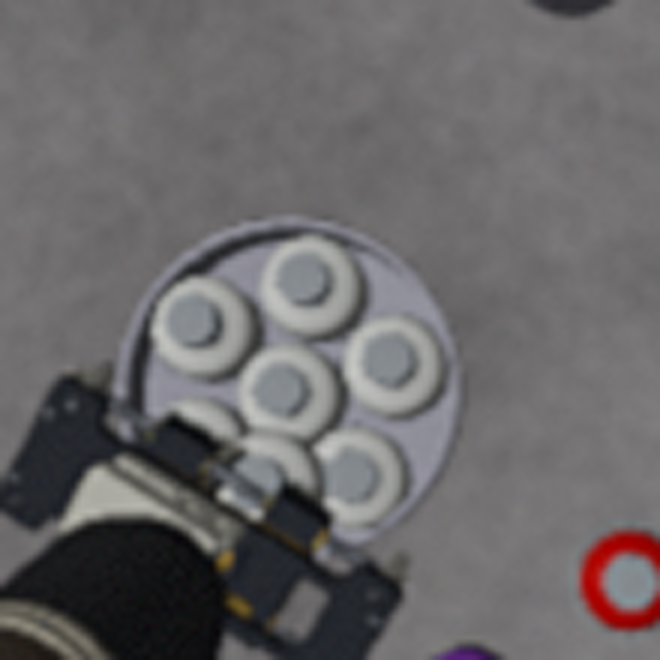

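Call:
step_arm(increments=[[[-0.0012,-0.0005,0.001],[0,0,0],1],[[-0.0022,-0.0035,0.0008],[0,0,0],1],[[-0.0033,-0.0065,0.0003],[0,0,0],1],[[-0.004,-0.009,0.0001],[0,0,0],1],[[-0.0045,-0.0105,0],[0,0,0],1],[[-0.0045,-0.0105,0],[0,0,0],1]])

```text
time_s: 24.5
tcp_pos: [0.4665, 0.225, 0.1489]
eef_rot: [179.9, -22.5, -34.0]
contact_force: [-3.0, -4.4, 8.6]
gripper_width: 0.0275
```

Run:
```python
from h import *
d=grasp();print(d["g"],d["F"])
c=cam("top"); crop(c,160,145,110,110,6,"t17.png")
rows([(-3,0,.168),(0,0,.167),(3,0,.167),(6,0,.167),(8,0,.167)])
```

```text
[0.4605 0.229  0.1663] [-2.9548 -4.3814  8.5788]
[ 0.002 -0.002  0.   ]
[[[0.0007, 0.0003, -0.0015], [0, 0, 0], 1], [[0.0014, 0.003, -0.0002], [0, 0, 0], 1], [[0.0024, 0.0058, 0.0003], [0, 0, 0], 1], [[0.0034, 0.0086, 0.0007], [0, 0, 0], 1], [[0.0041, 0.0104, 0.001], [0, 0, 0], 1]]
```

View pics/t17.png

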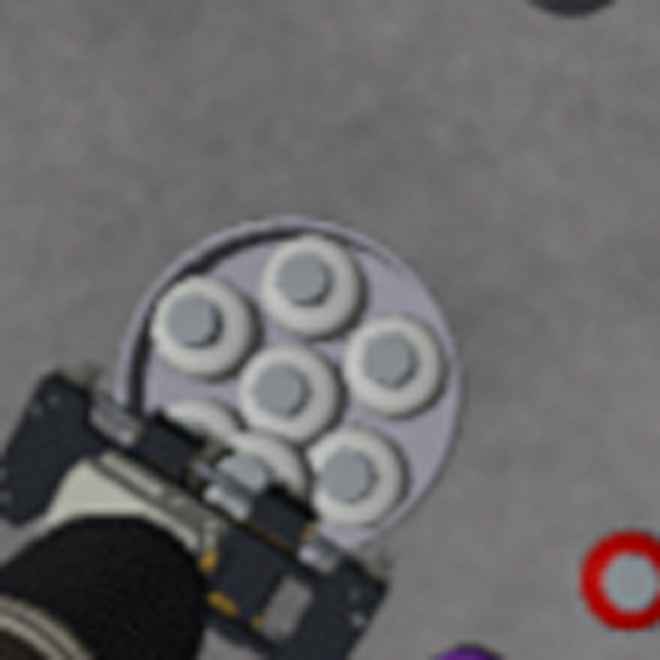

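Call:
step_arm(increments=[[[0.0007,0.0003,-0.0015],[0,0,0],1],[[0.0014,0.003,-0.0005],[0,0,0],1],[[0.0024,0.006,0],[0,0,0],1],[[0.0034,0.0086,0.0005],[0,0,0],1],[[0.0041,0.0105,0.001],[0,0,0],1],[[0.0045,0.012,0.001],[0,0,0],1],[[0.0045,0.012,0.001],[0,0,0],1]])

```text
time_s: 25.25
tcp_pos: [0.4649, 0.217, 0.151]
eef_rot: [-179.6, -22.4, -34.0]
contact_force: [0.7, 5.8, 6.8]
gripper_width: 0.0274
```

Run:
```python
from h import *
d=grasp();print(d["g"],d["F"])
c=cam("top"); crop(c,160,145,110,110,6,"t18.png")
c=cam("side"); crop(c,120,60,150,170,4,"s18.png")
rows([(4,0,.168),(0,0,.167),(-3,0,.167),(-6,0,.167),(-8,0,.167)])
```

```text
[0.4589 0.2209 0.1684] [0.7033 5.847  6.7722]
[-0.007 -0.    -0.   ]
[[[-0.0006, -0.0008, 0.0002], [0, 0, 0], 1], [[-0.0023, -0.0045, 0.0006], [0, 0, 0], 1], [[-0.0034, -0.0073, 0.0002], [0, 0, 0], 1], [[-0.0044, -0.01, -0.0002], [0, 0, 0], 1], [[-0.0051, -0.0119, -0.0005], [0, 0, 0], 1]]
```

View pics/t18.png

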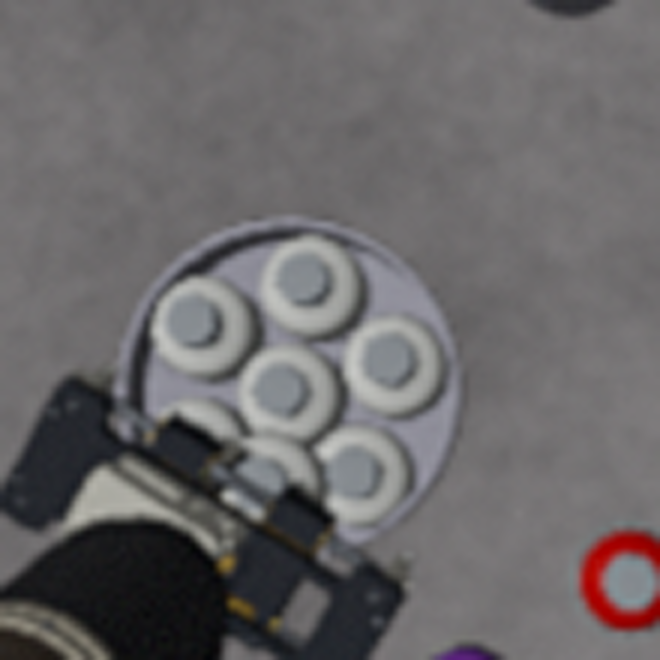

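View pics/s18.png

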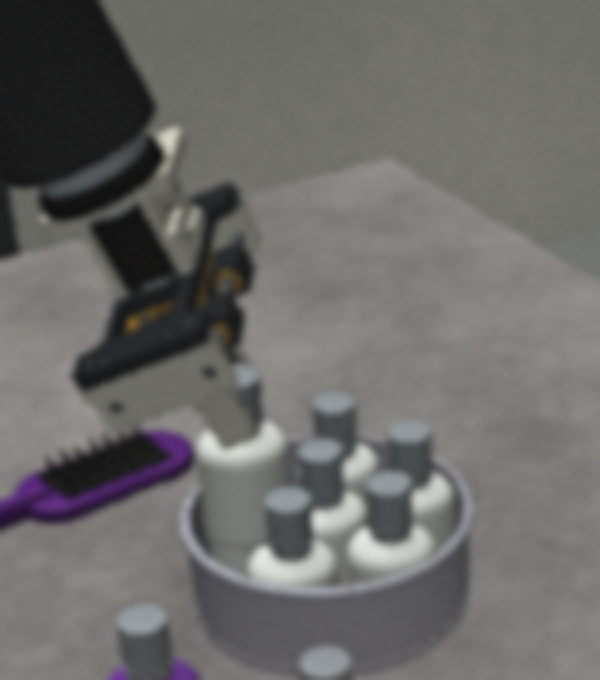

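Call:
step_arm(increments=[[[-0.0012,-0.002,0.0002],[0,0,0],1],[[-0.0023,-0.005,0.0004],[0,0,0],1],[[-0.0034,-0.008,0.0002],[0,0,0],1],[[-0.0044,-0.011,-0.0002],[0,0,0],1],[[-0.0055,-0.0135,-0.001],[0,0,0],1],[[-0.0065,-0.016,-0.001],[0,0,0],1],[[-0.0065,-0.016,-0.001],[0,0,0],1]])

```text
time_s: 26.05
tcp_pos: [0.4668, 0.2261, 0.1481]
eef_rot: [179.6, -22.7, -34.0]
contact_force: [-1.5, -10.2, 14.6]
gripper_width: 0.027
```

Run:
```python
from h import *
d=grasp();print(d["g"],d["F"])
c=cam("top"); crop(c,160,145,110,110,6,"t19.png")
c=cam("side"); crop(c,120,60,150,170,4,"s19.png")
rows([(-3,0,.168),(0,0,.167),(3,0,.167),(6,0,.167),(8,0,.167)])
```

```text
[0.4609 0.2303 0.1654] [ -1.535  -10.1534  14.5711]
[ 0.008 -0.005 -0.001]
[[[0.0014, 0.0014, -0.0022], [0, 0, 0], 1], [[0.0021, 0.0041, -0.0008], [0, 0, 0], 1], [[0.0031, 0.0069, -0.0003], [0, 0, 0], 1], [[0.0041, 0.0097, 0.0001], [0, 0, 0], 1], [[0.0048, 0.0115, 0.0004], [0, 0, 0], 1]]
```

View pics/s19.png

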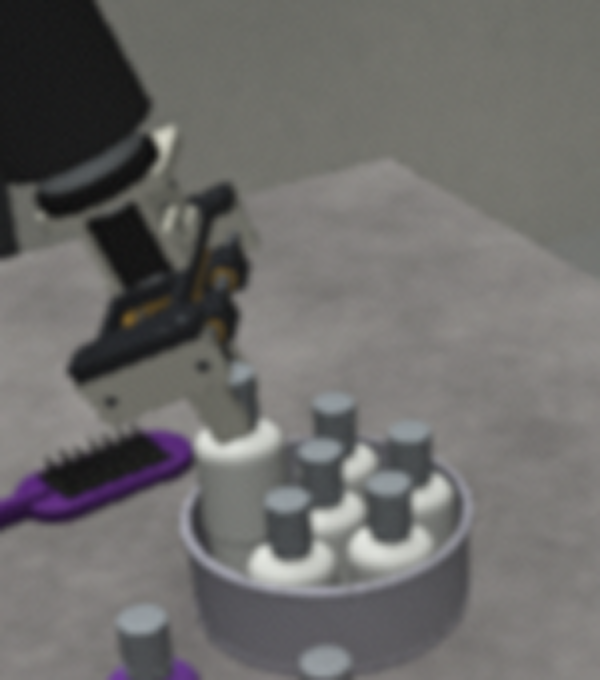

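View pics/t19.png

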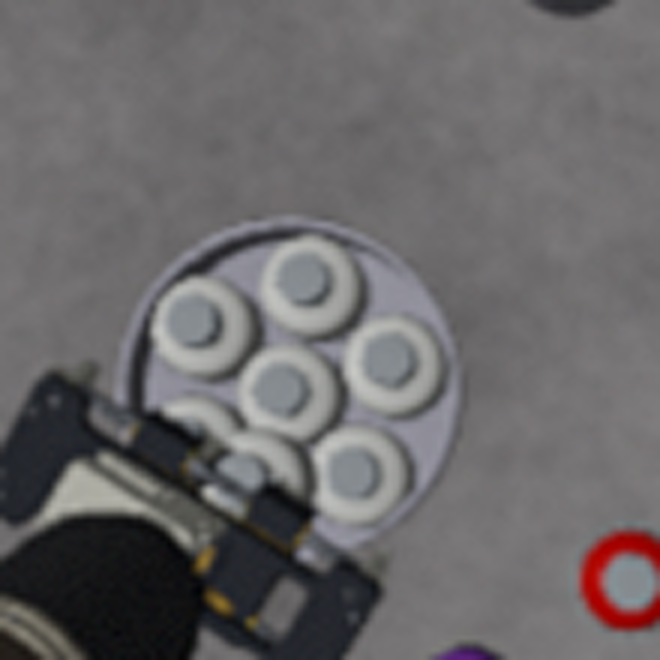

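Run:
```python
from h import *
c=cam("top"); crop(c,175,195,70,50,10,"t20.png")
```

```text
(no output)
```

View pics/t20.png

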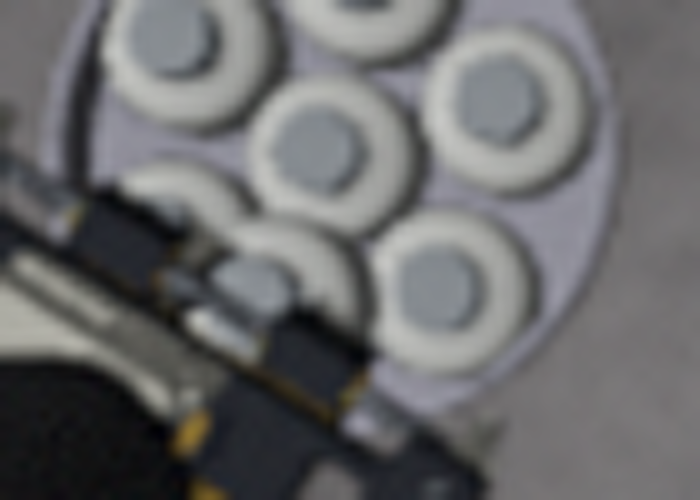

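Run:
```python
from h import *
c=cam("top"); f=lambda u,v:((u+.5)/10-.5+175,(v+.5)/10-.5+195)
print(atz(c,*f(255,285),.18),grasp()["g"],grasp()["F"],r.get_state()["time_s"])
for p in [(437,285),(497,97),(318,150),(160,238)]: print(atz(c,*f(*p),.115))
```

```text
[0.4691 0.2255 0.18  ] [0.4609 0.2302 0.1655] [-2.4662 -9.4933 14.2483] 26.25
[0.4693 0.1768 0.115 ]
[0.5278 0.1566 0.115 ]
[0.5128 0.2134 0.115 ]
[0.4865 0.2638 0.115 ]
```

Run:
```python
from h import *
c=cam("side"); d=grasp(); g=d["g"]
for gh in (.0971,.092): 
    b=g-[0,0,gh]
    print(gh,(proj(c,[b+[0,0,.112],b+[0,0,.073],b])-[120,60]+.5)*4-.5)
print((proj(c,[[.4865,.2638,.115]])-[120,60]+.5)*4-.5)
crop(c,160,140,50,70,11,"s20.png")
```

```text
0.0971 [[226.5237 371.7208]
 [232.2796 427.6966]
 [242.4459 526.5636]]
0.092 [[225.7533 364.2281]
 [231.5403 420.5068]
 [241.76   519.8932]]
[[246.2458 429.1512]]
```

View pics/s20.png

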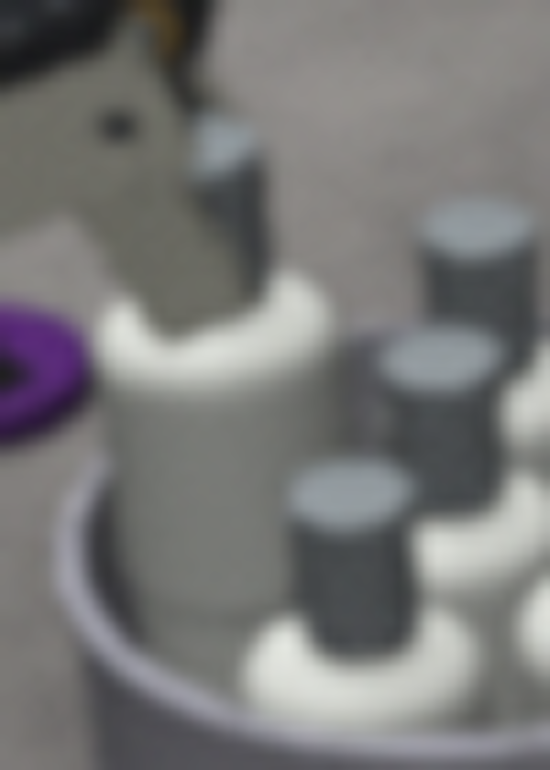

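Call:
step_arm(increments=[[[0.001,0.003,-0.005],[0,0,0],1],[[0.0015,0.006,-0.009],[0,0,0],1],[[0.002,0.0065,-0.012],[0,0,0],1],[[0.002,0.0065,-0.012],[0,0,0],1]])

```text
time_s: 26.7
tcp_pos: [0.4613, 0.2274, 0.16]
eef_rot: [-179.9, -22.4, -34.0]
contact_force: [0.6, 0.0, -0.9]
gripper_width: 0.0272
```

Run:
```python
from h import *
c=cam("side"); d=grasp(); g=d["g"]; print(g,d["F"],d["lean"],d["az"])
b=g-[0,0,.0971]
print("side11",(proj(c,[b+[0,0,.112],b+[0,0,.059],b])-[155,125]+.5)*10-.5)
crop(c,155,125,60,75,10,"s21.png")
c=cam("top"); crop(c,175,185,70,60,10,"t21.png")
print("top10",(proj(c,[b+[0,0,.112],b+[0,0,.073],b+[0,0,.059]])-[175,185]+.5)*10-.5)
```

```text
[0.4554 0.2314 0.1772] [-0.9531  0.2059 -0.9703] 22.42092716230665 -33.842249446489355
side11 [[189.6886 241.5283]
 [210.0156 432.8967]
 [231.3579 633.8231]]
top10 [[230.7529 430.8691]
 [248.3627 432.6782]
 [254.4439 433.303 ]]
```

View pics/s21.png

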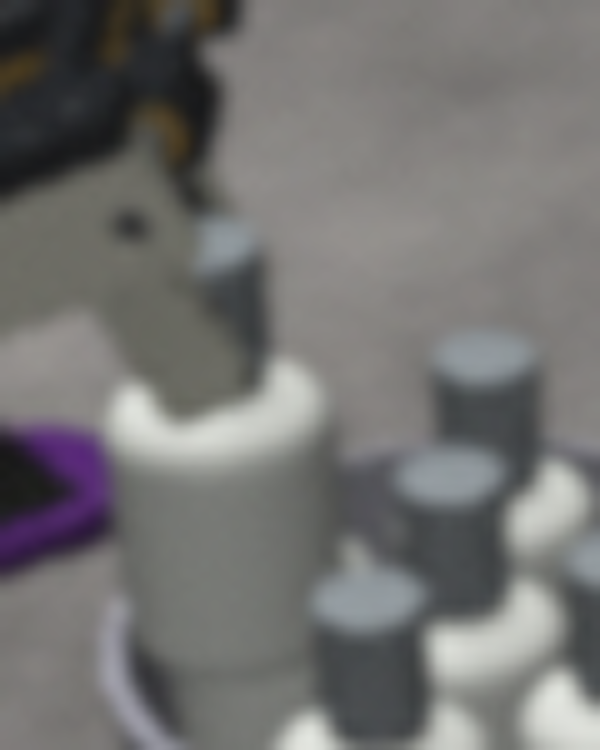

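View pics/t21.png

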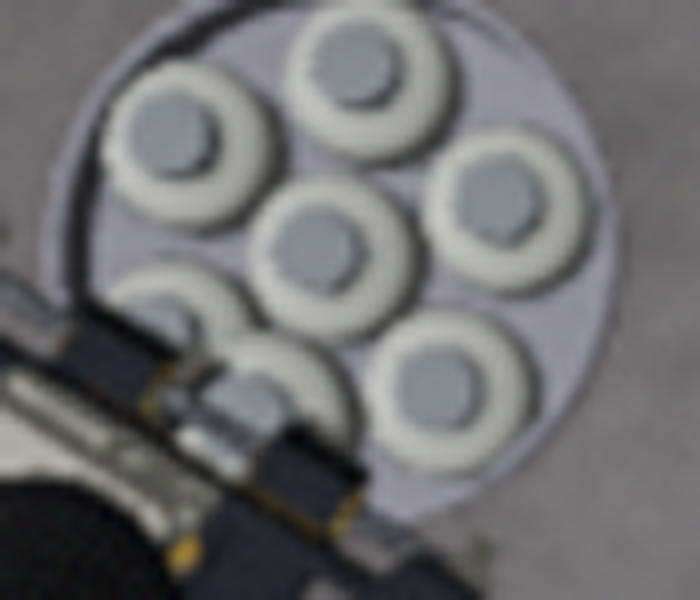

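```bash
cat >> h.py <<'E'
def rows2(way,rad=.058,off=.0055,az=-34,**k):
    h=np.array([np.cos(np.radians(az)),np.sin(np.radians(az))])
    C=np.array(k.pop("C",(.5161,.2138)))-off*h
    rows(way,C=C,rad=rad,az=az,**k)
def bot(off=.0055):
    d=grasp(); h=np.array([np.cos(np.radians(d["az"])),np.sin(np.radians(d["az"])),0])
    b=d["g"]+off*h; rel=b[:2]-np.array([.5161,.2138]); a=np.radians(168)
    print("bottle",b[:2],"zb %.1f"%(b[2]*1000-100.1),"s %.1f r %.1f"%(1000*rel@[-np.sin(a),np.cos(a)],1000*rel@[np.cos(a),np.sin(a)]),"F",d["F"],"t",d["t"],"j3 %.1f"%d["j"][2], "lean %.2f"%d["lean"])
E
python3 - <<'E'
from h import *
bot()
rows2([(2,0,.173),(2,0,.169),(3,0,.167),(6,0,.166),(9,0,.166),(12,0,.166),(12,0,.166)])
E
```

```text
bottle [0.4599 0.2282] zb 76.9 s -2.4 r 57.9 F [-0.1453 -0.6936 -1.2889] t 26.8 j3 -44.4 lean 22.43
[-0.001 -0.    -0.   ]
[[[-0.0001, 0.0041, 0.0043], [0, 0, 0], 1], [[-0.0016, 0.0041, 0.008], [0, 0, 0], 1], [[-0.002, 0.0051, 0.01], [0, 0, 0], 1], [[-0.0014, 0.0078, 0.0114], [0, 0, 0], 1], [[-0.0003, 0.0106, 0.0118], [0, 0, 0], 1], [[0.0007, 0.0134, 0.0122], [0, 0, 0], 1], [[0.0007, 0.0134, 0.0122], [0, 0, 0], 1]]
```

Call:
step_arm(increments=[[[0,0.004,0.0043],[0,0,0],1],[[-0.0016,0.004,0.008],[0,0,0],1],[[-0.002,0.005,0.01],[0,0,0],1],[[-0.0014,0.008,0.0114],[0,0,0],1],[[-0.0003,0.0106,0.0118],[0,0,0],1],[[0.0007,0.0134,0.0122],[0,0,0],1],[[0.0007,0.0134,0.0122],[0,0,0],1]])

```text
time_s: 27.5
tcp_pos: [0.4595, 0.2155, 0.1503]
eef_rot: [-179.6, -22.4, -34.0]
contact_force: [0.8, 4.9, 4.3]
gripper_width: 0.027
```

Run:
```python
from h import *
bot()
c=cam("top"); crop(c,175,185,70,60,10,"t22.png")
rows2([(6,0,.166),(2,0,.166),(-2,0,.166),(-6,0,.166),(-9,0,.166)])
```

```text
bottle [0.4581 0.2164] zb 67.6 s 9.5 r 57.3 F [0.8115 4.9189 4.2913] t 27.5 j3 -46.7 lean 22.42
[-0.006 -0.    -0.   ]
[[[-0.0025, -0.003, 0.0008], [0, 0, 0], 1], [[-0.0039, -0.0067, 0.0003], [0, 0, 0], 1], [[-0.0053, -0.0104, -0.0003], [0, 0, 0], 1], [[-0.0066, -0.0141, -0.0008], [0, 0, 0], 1], [[-0.0077, -0.0169, -0.0012], [0, 0, 0], 1]]
```

View pics/t22.png

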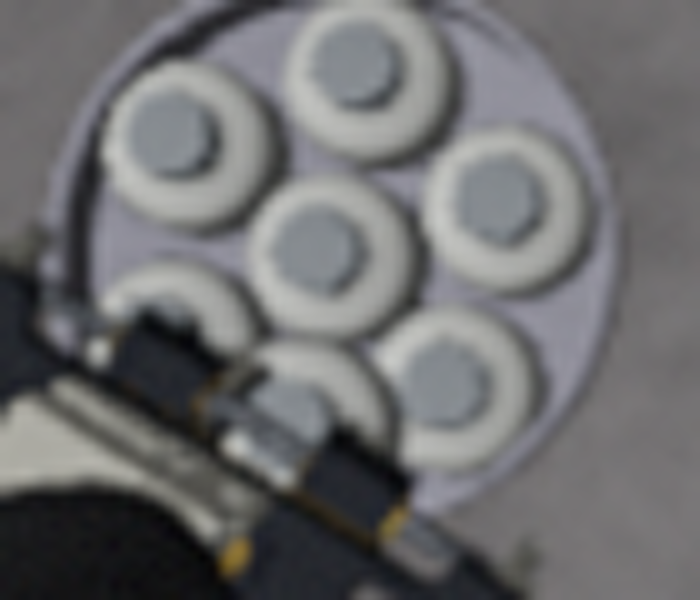

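Call:
step_arm(increments=[[[0.001,0.003,0.0005],[0,0,0],1],[[0.002,0.006,0.001],[0,0,0],1],[[0.003,0.009,0.0015],[0,0,0],1],[[0.003,0.009,0.0015],[0,0,0],1]])

```text
time_s: 27.95
tcp_pos: [0.4581, 0.2081, 0.1512]
eef_rot: [-179.4, -22.4, -34.0]
contact_force: [0.3, 8.6, 8.4]
gripper_width: 0.0268
```

Run:
```python
from h import *
bot()
c=cam("top"); crop(c,175,185,70,60,10,"t23.png")
c=cam("side"); crop(c,155,125,60,75,10,"s23.png")
rows2([(12,0,.167),(8,0,.166),(2,0,.166),(-4,0,.166),(-8,0,.166),(-12,0,.166),(-14,0,.166)])
```

```text
bottle [0.4567 0.209 ] zb 68.5 s 17.1 r 57.1 F [0.2759 8.6155 8.4447] t 27.95 j3 -47.5 lean 22.43
[-0.01 -0.   -0.  ]
[[[-0.0031, -0.0043, 0.0005], [0, 0, 0], 1], [[-0.0049, -0.008, 0.0008], [0, 0, 0], 1], [[-0.007, -0.0136, 0.0], [0, 0, 0], 1], [[-0.009, -0.0191, -0.0008], [0, 0, 0], 1], [[-0.0104, -0.0229, -0.0013], [0, 0, 0], 1], [[-0.0118, -0.0266, -0.0018], [0, 0, 0], 1], [[-0.0125, -0.0284, -0.0021], [0, 0, 0], 1]]
```

View pics/t23.png

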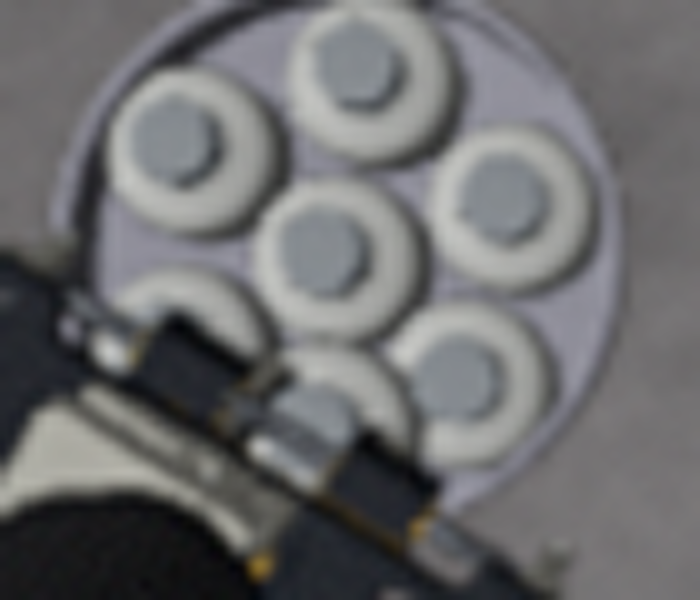

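View pics/s23.png

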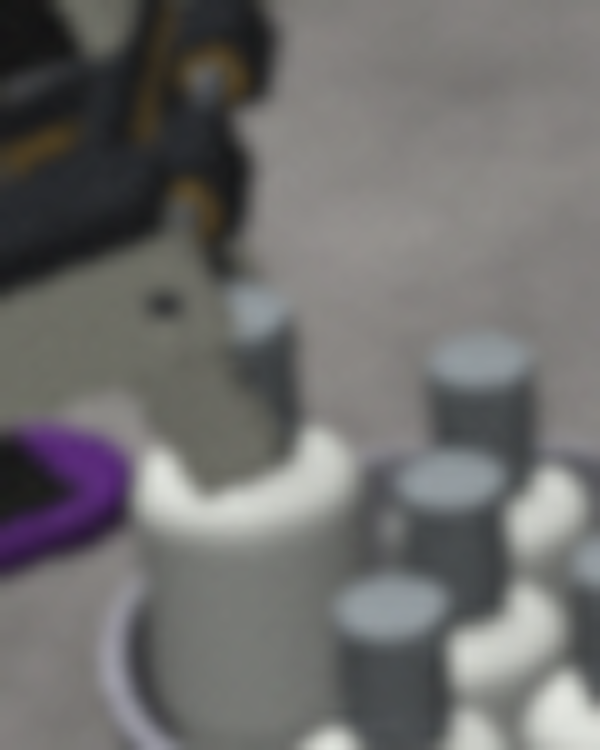

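Call:
step_arm(increments=[[[-0.003,-0.0045,0.0005],[0,0,0],1],[[-0.005,-0.008,0.0008],[0,0,0],1],[[-0.007,-0.0136,0],[0,0,0],1],[[-0.009,-0.019,-0.001],[0,0,0],1],[[-0.01,-0.022,-0.0015],[0,0,0],1],[[-0.011,-0.025,-0.002],[0,0,0],1],[[-0.012,-0.0275,-0.002],[0,0,0],1],[[-0.012,-0.0275,-0.002],[0,0,0],1]])

```text
time_s: 28.85
tcp_pos: [0.461, 0.2305, 0.1449]
eef_rot: [179.7, -22.5, -34.0]
contact_force: [-2.0, -5.6, 2.7]
gripper_width: 0.0274
```

Run:
```python
from h import *
bot()
c=cam("top"); crop(c,175,185,70,60,10,"t24.png")
c=cam("side"); crop(c,155,125,60,75,10,"s24.png")
rows2([(-10,0,.167),(-16,0,.167)])
```

```text
bottle [0.4596 0.2315] zb 62.1 s -5.5 r 59.0 F [-2.0271 -5.5883  2.6838] t 28.85 j3 -45.4 lean 22.52
[ 0.005 -0.002 -0.   ]
[[[0.0011, -0.0046, -0.0048], [0, 0, 0], 1], [[-0.001, -0.0102, -0.0056], [0, 0, 0], 1]]
```

View pics/t24.png

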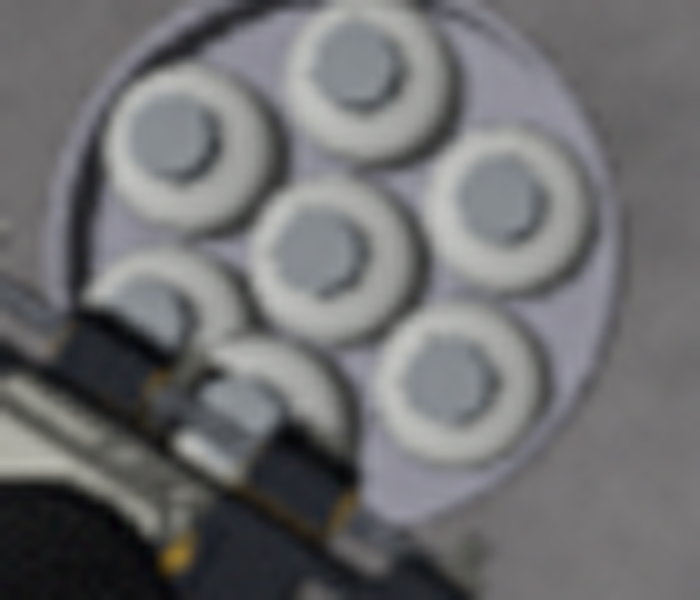

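View pics/s24.png

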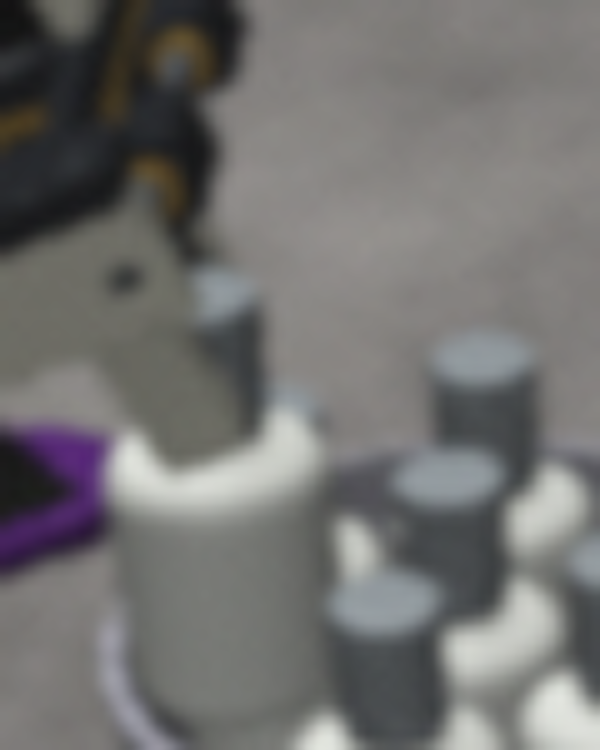

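Call:
step_arm(increments=[[[-0.001,-0.003,0],[0,0,0],1],[[-0.002,-0.006,-0.0005],[0,0,0],1],[[-0.003,-0.009,-0.001],[0,0,0],1],[[-0.004,-0.011,-0.001],[0,0,0],1],[[-0.004,-0.011,-0.001],[0,0,0],1]])

```text
time_s: 29.45
tcp_pos: [0.4637, 0.2416, 0.1443]
eef_rot: [179.7, -22.5, -34.0]
contact_force: [-2.0, -6.5, 3.5]
gripper_width: 0.0271
```

Run:
```python
from h import *
bot()
c=cam("top"); crop(c,165,175,80,70,9,"t25.png")
rows2([(0,0,.163),(0,0,.158)])
```

```text
bottle [0.4623 0.2426] zb 61.6 s -17.0 r 58.6 F [-2.0382 -6.4639  3.4955] t 29.45 j3 -44.3 lean 22.54
[ 0.005 -0.002 -0.   ]
[[[0.0069, 0.0155, 0.0015], [0, 0, 0], 1], [[0.0049, 0.0154, 0.0061], [0, 0, 0], 1]]
```

View pics/t25.png

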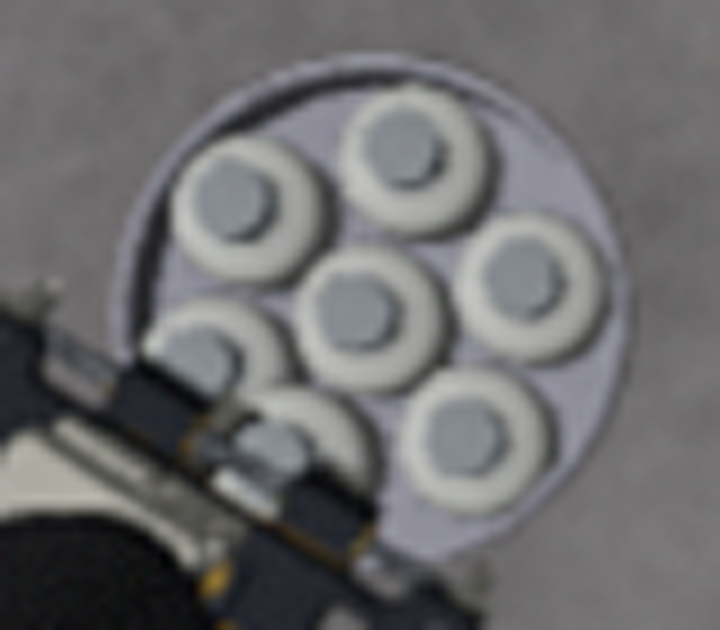

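Run:
```python
from h import *
c=cam("top"); f=lambda u,v:((u+.5)/9-.5+165,(v+.5)/9-.5+175)
t=atz(c,*f(372,311),.07); print(t, np.linalg.norm(atz(c,*f(112,311),.07)-atz(c,*f(632,311),.07)))
P={}
for n,p in zip("2 1 4 5 a 3".split(),[(235,203),(405,150),(523,280),(467,437),(358,313),(199,361)]):
    q=atz(c,*f(*p),.115);P[n]=q; d=q-t; print(n,q[:2],np.linalg.norm(d[:2]),np.degrees(np.arctan2(d[1],d[0])))
print(np.linalg.norm(P["3"]-P["5"]))
```

```text
[0.5169 0.2202 0.07  ] 0.18827001654032244
2 [0.5536 0.2624] 0.05589742931905775 48.91646832617473
1 [0.5705 0.2022] 0.056562577684172964 -18.60490323391228
4 [0.5235 0.1617] 0.05888539700082138 -83.51692087996159
5 [0.4692 0.1825] 0.06073215689917673 -141.6169091140202
a [0.5137 0.2198] 0.0032263826438178197 -172.46531882285794
3 [0.4985 0.2759] 0.05860185174834297 108.25785045146492
0.09783505342829937
```

Run:
```python
from h import *
K=dict(C=(.5169,.2202),ang=163.3,rad=.059)
rows2([(-6,0,.163),(-3,0,.163),(0,0,.162),(0,0,.160),(0,0,.158),(2,0,.157),(-2,0,.156),(0,0,.155)],**K)
```

```text
[ 0.005 -0.002 -0.   ]
[[[0.0002, -0.0002, -0.0014], [0, 0, 0], 1], [[0.001, 0.0027, -0.001], [0, 0, 0], 1], [[0.0014, 0.0055, 0.0003], [0, 0, 0], 1], [[0.0007, 0.0055, 0.0021], [0, 0, 0], 1], [[-0.0001, 0.0055, 0.004], [0, 0, 0], 1], [[0.0001, 0.0074, 0.0051], [0, 0, 0], 1], [[-0.0014, 0.0036, 0.0056], [0, 0, 0], 1], [[-0.0013, 0.0055, 0.0067], [0, 0, 0], 1]]
```

Call:
step_arm(increments=[[[0.001,0.003,-0.0015],[0,0,0],1],[[0.001,0.0055,-0.001],[0,0,0],1],[[0.0014,0.008,0.0003],[0,0,0],1],[[0.0007,0.008,0.0021],[0,0,0],1],[[0,0.008,0.004],[0,0,0],1],[[0,0.008,0.004],[0,0,0],1]])

```text
time_s: 30.15
tcp_pos: [0.4612, 0.2369, 0.1411]
eef_rot: [-180.0, -22.4, -34.0]
contact_force: [0.2, -0.4, -1.7]
gripper_width: 0.0268
```

```bash
cat >> h.py <<'E'
def bot2(C,ang,off=.0055):
    d=grasp(); h=np.array([np.cos(np.radians(d["az"])),np.sin(np.radians(d["az"])),0])
    b=d["g"]+off*h; rel=b[:2]-np.array(C); a=np.radians(ang)
    print("bottle",b[:2],"zb %.1f"%(b[2]*1000-100.1),"s %.1f r %.1f"%(1000*rel@[-np.sin(a),np.cos(a)],1000*rel@[np.cos(a),np.sin(a)]),"F",d["F"],"M",r.get_state()["moment"],"t",d["t"],"j3 %.1f"%d["j"][2], "lean %.2f"%d["lean"])
E
python3 - <<'E'
from h import *
K=dict(C=(.5169,.2202),ang=163.3)
bot2(**K)
c=cam("top"); crop(c,165,175,80,70,9,"t26.png")
c=cam("side"); crop(c,145,125,70,75,9,"s26.png")
rows2([(0,0,.156),(2,0,.155),(-2,0,.154),(0,0,.152)],rad=.059,**K)
E
```

```text
bottle [0.4598 0.2379] zb 58.4 s -0.5 r 59.8 F [ 0.1607 -0.4003 -1.6685] M [ 0.7434  1.1343 -0.0008] t 30.15 j3 -45.4 lean 22.44
[-0.    -0.001 -0.   ]
[[[-0.0002, 0.0003, 0.0028], [0, 0, 0], 1], [[-0.0, 0.0022, 0.004], [0, 0, 0], 1], [[-0.0015, -0.0016, 0.0044], [0, 0, 0], 1], [[-0.0017, 0.0003, 0.0065], [0, 0, 0], 1]]
```

View pics/t26.png

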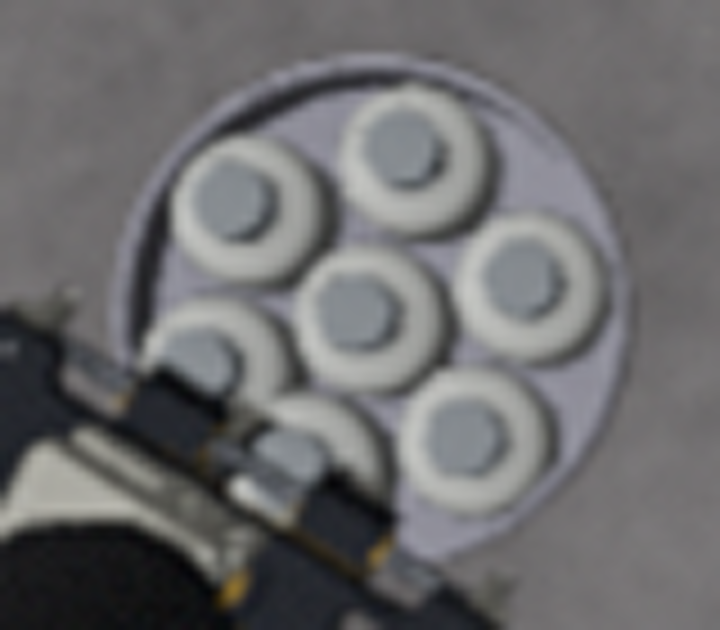

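View pics/s26.png

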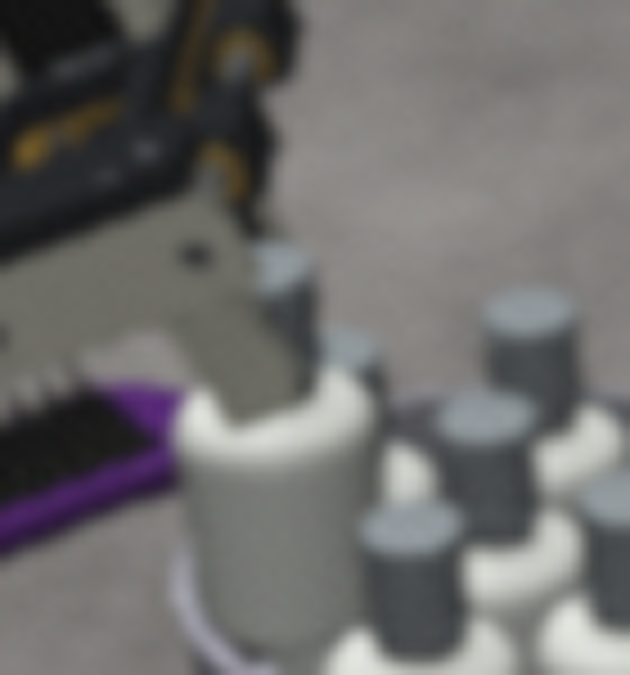

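Call:
step_arm(increments=[[[-0.0002,0.0003,0.0028],[0,0,0],1],[[0,0.002,0.004],[0,0,0],1],[[-0.0015,-0.0015,0.0045],[0,0,0],1],[[-0.0017,0.0003,0.0065],[0,0,0],1],[[-0.0017,0.0003,0.0065],[0,0,0],1]])

```text
time_s: 30.75
tcp_pos: [0.4617, 0.236, 0.1344]
eef_rot: [-180.0, -22.4, -34.0]
contact_force: [-0.2, -0.1, -1.4]
gripper_width: 0.0269
```

Run:
```python
from h import *
K=dict(C=(.5169,.2202),ang=163.3)
bot2(**K)
rows2([(2,0,.150),(-2,0,.148),(0,0,.146),(2,0,.144),(-2,0,.142),(0,0,.140)],rad=.059,**K)
```

```text
bottle [0.4603 0.237 ] zb 51.7 s 0.2 r 59.1 F [-0.2168 -0.0713 -1.3727] M [0.9137 1.2594 0.0157] t 30.75 j3 -46.1 lean 22.43
[-0.    -0.001 -0.   ]
[[[-0.0001, 0.0017, 0.0019], [0, 0, 0], 1], [[-0.002, -0.0021, 0.0033], [0, 0, 0], 1], [[-0.0022, -0.0002, 0.0053], [0, 0, 0], 1], [[-0.0024, 0.0017, 0.0074], [0, 0, 0], 1], [[-0.0043, -0.0021, 0.0088], [0, 0, 0], 1], [[-0.0045, -0.0002, 0.0109], [0, 0, 0], 1]]
```

Free so far, so I keep letting it down with the rocking.

Call:
step_arm(increments=[[[0,0.0015,0.002],[0,0,0],1],[[-0.002,-0.002,0.0033],[0,0,0],1],[[-0.0022,0,0.0053],[0,0,0],1],[[-0.0025,0.0015,0.0074],[0,0,0],1],[[-0.0043,-0.002,0.0088],[0,0,0],1],[[-0.0045,0,0.011],[0,0,0],1],[[-0.0045,0,0.011],[0,0,0],1]])

```text
time_s: 31.45
tcp_pos: [0.4617, 0.236, 0.1225]
eef_rot: [-180.0, -22.4, -34.0]
contact_force: [0.7, 0.6, -2.5]
gripper_width: 0.0269
```

Run:
```python
from h import *
K=dict(C=(.5169,.2202),ang=163.3)
bot2(**K)
rows2([(2,0,.138),(-2,0,.135),(0,0,.132),(2,0,.129),(-2,0,.126),(0,0,.123),(0,0,.120)],rad=.059,**K)
c=cam("top"); crop(c,165,175,80,70,9,"t27.png")
```

```text
bottle [0.4603 0.2369] zb 39.8 s 0.2 r 59.0 F [ 0.719   0.6    -2.5318] M [1.0559 1.2853 0.0299] t 31.45 j3 -47.3 lean 22.43
[-0.    -0.001 -0.   ]
[[[-0.0002, 0.0017, 0.0019], [0, 0, 0], 1], [[-0.0025, -0.0021, 0.0043], [0, 0, 0], 1], [[-0.0031, -0.0002, 0.0073], [0, 0, 0], 1], [[-0.0037, 0.0017, 0.0103], [0, 0, 0], 1], [[-0.0059, -0.0021, 0.0126], [0, 0, 0], 1], [[-0.0065, -0.0002, 0.0156], [0, 0, 0], 1], [[-0.0076, -0.0002, 0.0184], [0, 0, 0], 1]]
```

View pics/t27.png

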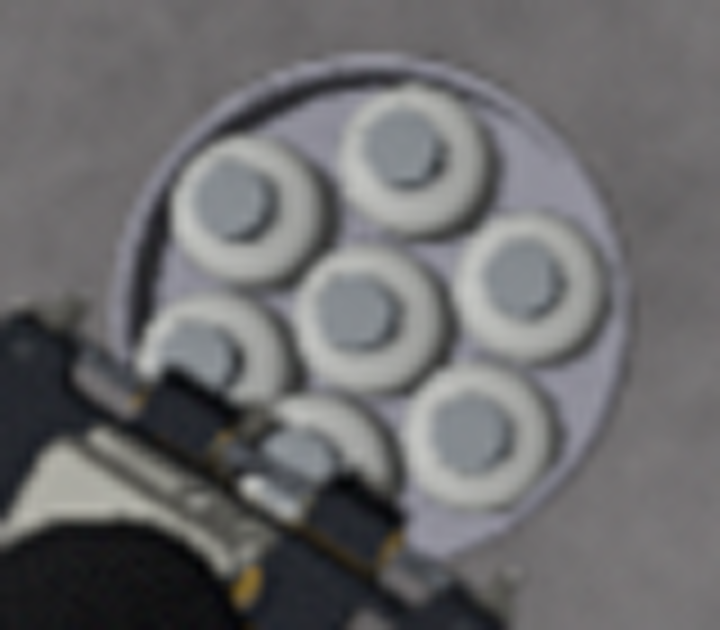

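Call:
step_arm(increments=[[[0,0.0015,0.002],[0,0,0],1],[[-0.0025,-0.002,0.0043],[0,0,0],1],[[-0.003,0,0.0073],[0,0,0],1],[[-0.0037,0.0015,0.0103],[0,0,0],1],[[-0.006,-0.002,0.0126],[0,0,0],1],[[-0.0065,0,0.0156],[0,0,0],1],[[-0.0076,0,0.0184],[0,0,0],1]])

```text
time_s: 32.2
tcp_pos: [0.4616, 0.2357, 0.1025]
eef_rot: [180.0, -22.4, -34.0]
contact_force: [-0.7, -0.6, -1.6]
gripper_width: 0.0274
```

Run:
```python
from h import *
K=dict(C=(.5169,.2202),ang=163.3)
bot2(**K)
rows2([(1,0,.118),(-1,0,.115),(0,0,.112),(1,0,.109),(-1,0,.107),(0,0,.105),(0,0,.103)],rad=.059,**K)
c=cam("side"); crop(c,145,125,70,75,9,"s28.png")
```

```text
bottle [0.4603 0.2366] zb 19.8 s 0.5 r 59.0 F [-0.7118 -0.5802 -1.6197] M [ 0.7556  1.2224 -0.0195] t 32.2 j3 -49.2 lean 22.44
[ 0.    -0.001 -0.   ]
[[[-0.0006, 0.0004, 0.0018], [0, 0, 0], 1], [[-0.0023, -0.0015, 0.0043], [0, 0, 0], 1], [[-0.0032, -0.0005, 0.0072], [0, 0, 0], 1], [[-0.0041, 0.0004, 0.0101], [0, 0, 0], 1], [[-0.0054, -0.0015, 0.0117], [0, 0, 0], 1], [[-0.0059, -0.0005, 0.0137], [0, 0, 0], 1], [[-0.0066, -0.0005, 0.0155], [0, 0, 0], 1]]
```

View pics/s28.png

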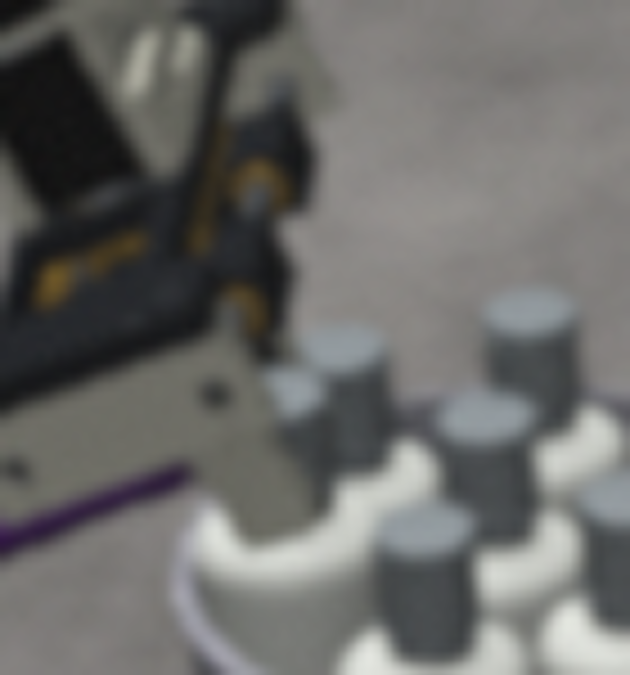

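Call:
step_arm(increments=[[[-0.0006,0.0005,0.0018],[0,0,0],1],[[-0.0023,-0.0015,0.0043],[0,0,0],1],[[-0.0032,0,0.0072],[0,0,0],1],[[-0.004,0.0005,0.01],[0,0,0],1],[[-0.0054,-0.0015,0.0117],[0,0,0],1],[[-0.006,0,0.0137],[0,0,0],1],[[-0.0065,0,0.015],[0,0,0],1]])

```text
time_s: 32.95
tcp_pos: [0.4616, 0.2361, 0.0864]
eef_rot: [-180.0, -22.4, -34.0]
contact_force: [-0.1, -0.5, -1.3]
gripper_width: 0.0272
```

Run:
```python
from h import *
K=dict(C=(.5169,.2202),ang=163.3)
bot2(**K)
rows2([(0,0,.101),(0,0,.100)],rad=.059,**K)
```

```text
bottle [0.4602 0.2371] zb 3.7 s 0.1 r 59.2 F [-0.1163 -0.4858 -1.257 ] M [ 0.7151  0.988  -0.0373] t 32.95 j3 -50.8 lean 22.45
[-0.    -0.001 -0.   ]
[[[-0.001, -0.0002, 0.0027], [0, 0, 0], 1], [[-0.0013, -0.0002, 0.0036], [0, 0, 0], 1]]
```

Call:
step_arm(increments=[[[-0.0005,0,0.0013],[0,0,0],1],[[-0.001,0,0.0025],[0,0,0],1],[[-0.001,0,0.0025],[0,0,0],1]])

```text
time_s: 33.25
tcp_pos: [0.4616, 0.2362, 0.0838]
eef_rot: [-180.0, -22.4, -34.0]
contact_force: [0.3, 0.6, -1.3]
gripper_width: 0.0274
```

Call:
step_arm(increments=[[[-0.0003,0,0.0006],[0,0,0],1],[[-0.0005,0,0.0012],[0,0,0],1],[[-0.0005,0,0.0012],[0,0,0],1]])

```text
time_s: 33.55
tcp_pos: [0.4617, 0.2364, 0.0827]
eef_rot: [-180.0, -22.4, -34.0]
contact_force: [0.8, -0.3, -0.7]
gripper_width: 0.0271
```

Call:
step_arm(increments=[[[-0.0003,0,0.0006],[0,0,0],1],[[-0.0006,0,0.0014],[0,0,0],1],[[-0.0006,0,0.0014],[0,0,0],1]])

```text
time_s: 33.85
tcp_pos: [0.4622, 0.2365, 0.0826]
eef_rot: [-179.9, -22.5, -34.0]
contact_force: [-5.5, -1.7, 15.5]
gripper_width: 0.0273
```

Call:
step_arm(increments=[[[0.0004,0,-0.001],[0,0,0],1],[[0.0005,0,-0.0013],[0,0,0],0.85],[[0.0005,0,-0.0013],[0,0,0],0.7],[[0.0005,0,-0.0013],[0,0,0],0.58],[[0.0005,0,-0.0013],[0,0,0],0.58],[[0.0005,0,-0.0013],[0,0,0],0.58]])

```text
time_s: 34.45
tcp_pos: [0.4615, 0.2362, 0.0823]
eef_rot: [-180.0, -22.4, -34.0]
contact_force: [0.1, -0.3, 0.6]
gripper_width: 0.0364
```

Run:
```python
from h import *
bot2((.5169,.2202),163.3)
c=cam("side"); crop(c,145,125,90,75,8,"s29.png")
c=cam("top"); crop(c,165,175,80,70,9,"t29.png")
```

```text
bottle [0.4601 0.2371] zb -0.5 s 0.1 r 59.3 F [ 0.0581 -0.296   0.6269] M [0.6639 0.9985 0.0239] t 34.45 j3 -51.3 lean 22.43
```

View pics/s29.png

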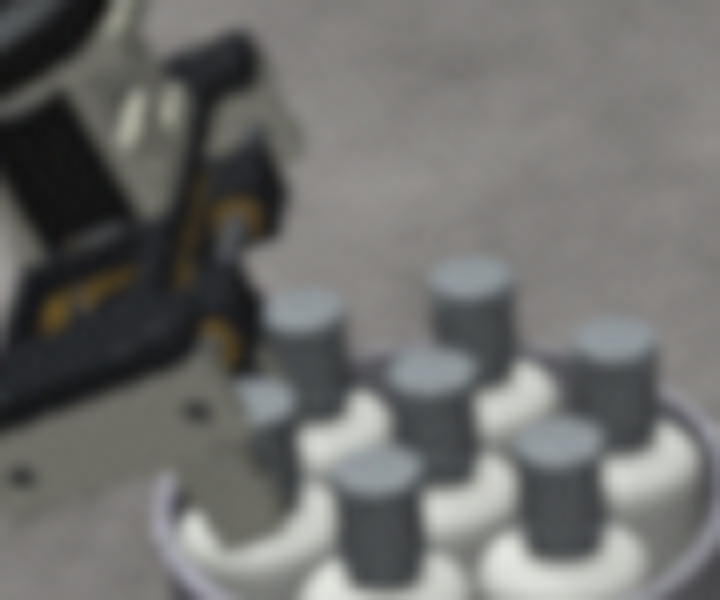

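View pics/t29.png

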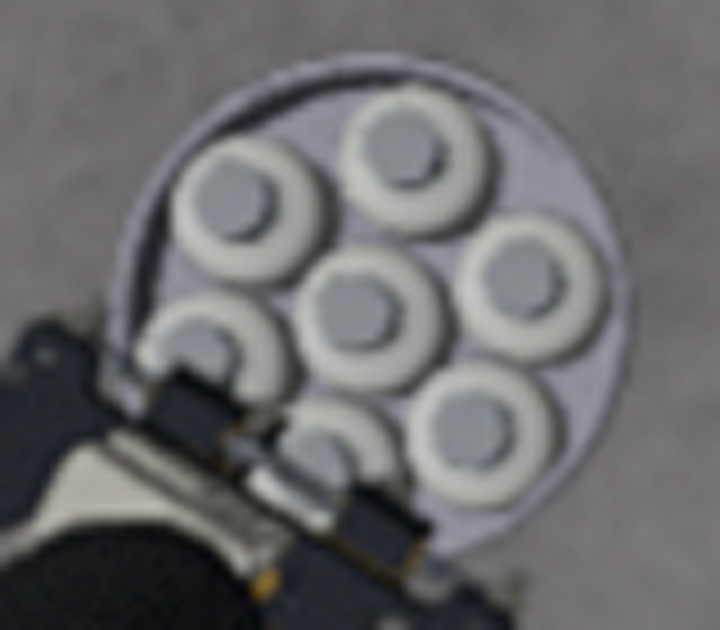

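Seated and released. I withdraw along the tool axis.

Call:
step_arm(increments=[[[0,0,-0.006],[0,0,0],0.57],[[0,0,-0.015],[0,0,0],0.57],[[0,0,-0.03],[0,0,0],0.57],[[0,0,-0.055],[0,0,0],0.57],[[0,0,-0.09],[0,0,0],0.57],[[0,0,-0.13],[0,0,0],0.57],[[0,0,-0.16],[0,0,0],0.57],[[-0.04,0,-0.17],[0,0,0],0.57],[[-0.08,0,-0.18],[0,0,0],0.57]])

```text
time_s: 35.45
tcp_pos: [0.3419, 0.317, 0.2199]
eef_rot: [-179.8, -22.3, -34.2]
contact_force: [1.1, 0.8, -0.7]
gripper_width: 0.0378
```

Run:
```python
from h import *
d=grasp();print(d["g"],d["F"],d["j"],d["t"])
c=cam("side"); crop(c,140,120,100,85,8,"s30.png")
c=cam("top"); crop(c,165,165,80,80,7,"t30.png"); cv2.imwrite("pics/t30f.png",cv2.resize(c["color"][:,:,::-1],(800,600)))
```

```text
[0.3359 0.3209 0.2373] [ 1.074   0.759  -0.6862] [ 83.7324   0.9188 -37.3293  21.9892 -64.1399 -39.6958] 35.45
```

View pics/s30.png

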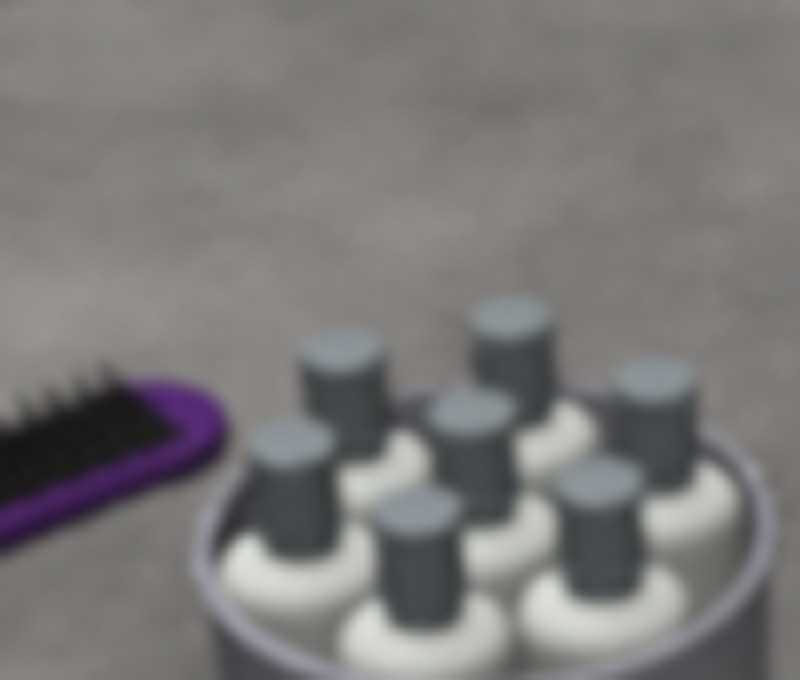

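View pics/t30f.png

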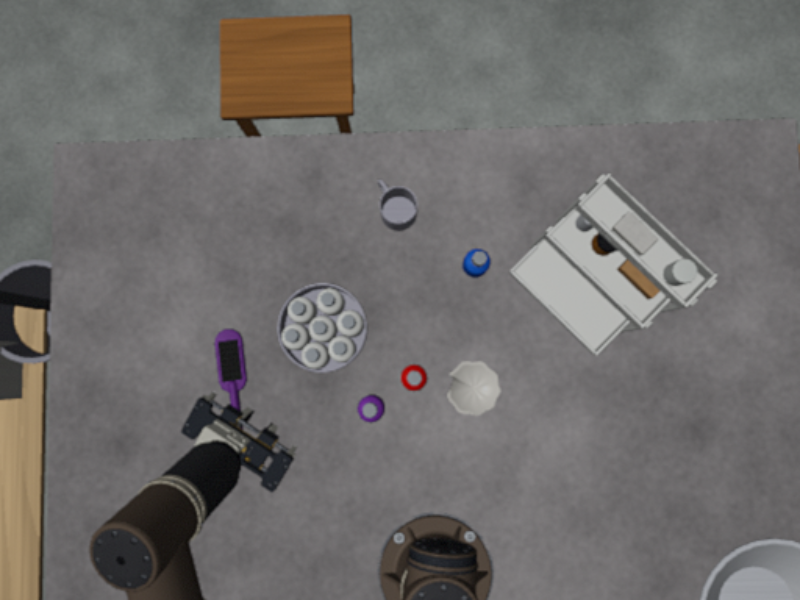

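View pics/t30.png

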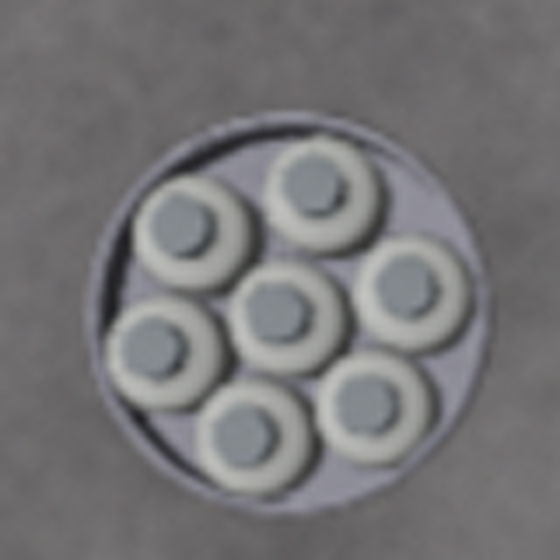

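Run:
```python
from h import *
c=cam("top"); s=cam("side"); f=lambda u,v:((u+.5)/7-.5+165,(v+.5)/7-.5+165)
t=atz(c,*f(288.5,315),.07); print(t)
for p in [(318,186),(183,225),(153,349),(409,289),(366,402),(279,313),(243,434)]:
    q=atz(c,*f(*p),.115); print(q[:2],"r %.1f"%(1000*np.linalg.norm((q-t)[:2])), "side pred", ((proj(s,q)-[140,120]+.5)*8-.5)[0])
```

```text
[0.5154 0.2206 0.07  ]
[0.5707 0.2008] r 58.7 side pred [662.0597 382.3818]
[0.5548 0.2622] r 57.3 side pred [519.3392 318.5136]
[0.4993 0.2766] r 58.3 side pred [348.6093 350.3912]
[0.5229 0.1607] r 60.4 side pred [602.7479 484.4233]
[0.4727 0.1811] r 58.1 side pred [425.7406 507.0346]
[0.5138 0.2195] r 1.9 side pred [478.1264 411.6856]
[0.46   0.2367] r 57.7 side pred [299.86   440.9432]
```

```bash
python3 -c "
from plant import r
print(r.get_state()['contact_force']); print(r.close_job())"
```

```text
[-0.53613002  0.02393067  0.60335922]
the job is handed in; nothing more can be done
None
```

Both spare bottles are now in the tin with the other five, one in the middle and six around it. I handed the job in at about 35.5 s; the system gave no verdict.

**What I did**
- **First bottle:** I tried to push it from the middle out to the wall, but that only slid the tin about 12 mm. I left it standing as the middle bottle.
- **Second bottle:** Sideways rocking eased the two neighbours apart. I then let it down freely to the floor and released it.

**Last checks**
- **Position:** Seen from above, six bottle axes are 57–60 mm from the tin's centre and the middle one is 2 mm from it.
- **Height and uprightness:** All seven cap tops agree between the two cameras to about 1 mm, apart from a constant side-camera offset of roughly 2–3 mm. That fits all of them standing upright on the floor. I did not measure tilt directly.
- **Forces:** The highest wrist reading I saw was about 18 N, while rocking. It was 16 N when the second bottle touched the floor.
- **Surroundings:** The soap dish, hairbrush and mug look unmoved in the top picture. The gripper was clear of everything.

**What went wrong**
- The second bottle was gripped about 5 mm off its axis. I noticed this during the rocking and corrected for it.
- Joint 4 came right up to its limit (95.47° of 95.51°) while reaching for that bottle, so I changed the lean.
- The rocking also moved the tin a few millimetres more.

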